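# Change the setting dies of the ferrule press

### The job

Change the dies of the ferrule press: with the pull hook from its cradle, catch the eye hidden under the press head and draw the die carriage right out to its stop. Pull out every worn die (black collar) and put it in the grey tray, and push every new die that is on the bench down into the station of its own colour until the ball clicks and it sits fully down. Then, with the hook in the eye again, push the carriage fully home under the head and return the hook to its cradle, leaving the cup of weights and the dropper bottle where they stand.

Things in the scene. Friction and masses are not known exactly. Their poses are not given: they have to be found in the camera images.
- press: Ferrule press, fixed: green head 224 x 127 mm, underside 94 and top 140 mm above the bench, on grey cheeks over a steel bed (208 wide, 10 thick, reaching 190 mm out in front; side rails 22 high). Origin on the bench under the middle of the head's front face; x points inwards, y left, z up. On top an air cylinder (x 0.09, y +0.06, 205 mm high, hose to 239) and, in front, the hook's cradle.
- die_carriage (a joint): The aluminium die carriage of the press (168 mm wide, 60 mm deep, top face 44 mm above the bench), which slides along the press's x. 0 = fully home under the head; it grows as the carriage is drawn out towards the robot, to the stop at 0.175 m. Sliding friction about 3 N; it stays where it is left.
- eye (a point): Centre of the carriage's draw eye: a steel ring lying flat in front of the carriage on the press's centre line, 30 mm above the bench, opening 27 mm across, bar 6 mm thick. With the carriage home it is hidden 30 mm in behind the head's front face (press x = 0.030 less the carriage's joint value).
- cradle (a point): Where the middle of the pull hook's handle rests on top of the press's head (press x 0.040, y -0.045, 174 mm above the bench). Two steel saddles 48 mm to its left and right, flared upwards from 19 to 30 mm wide, carry the handle 22 mm above the head; it lies across, along the press's y, the hook end pointing left (+y). Axes as the press's.
- pull_hook: Pull hook: flat orange handle 120 mm long, 16 thick, 24 high, then an 8 mm steel rod on its middle line that ends 105 mm ahead of the handle's middle in a leg turned straight down. Origin at the handle's middle; x along the rod to the hook end, z up. 0.16 kg. Grip it across y at the handle's middle. It starts in its cradle.
- hook_tip (a point): Lower end of the hook's turned-down leg (8 mm thick): 105 mm ahead of the handle's middle and 30 mm below the rod's axis.
- station_red (a point): Mouth centre of the red-ringed station: the left one, 54 mm left of the press's centre line, on the carriage's top face (press x = 0.079 less the carriage's joint value). Round bore 42 mm wide, 29.5 deep. A sprung ball stands 5.5 mm out of its far side 15 mm down: a die stops on it and must be pushed past with 8 to 15 N, then the ball snaps into its groove. Axes as the press's.
- station_yellow (a point): Mouth centre of the yellow-ringed station: the middle one, on the press's centre line, on the carriage's top face (press x = 0.079 less the carriage's joint value). Round bore 42 mm wide, 29.5 deep. A sprung ball stands 5.5 mm out of its far side 15 mm down: a die stops on it and must be pushed past with 8 to 15 N, then the ball snaps into its groove. Axes as the press's.
- station_blue (a point): Mouth centre of the blue-ringed station: the right one, 54 mm right of the press's centre line, on the carriage's top face (press x = 0.079 less the carriage's joint value). Round bore 42 mm wide, 29.5 deep. A sprung ball stands 5.5 mm out of its far side 15 mm down: a die stops on it and must be pushed past with 8 to 15 N, then the ball snaps into its groove. Axes as the press's.
- die_red: Setting die, red collar (absent in some runs): turned steel, 60 mm tall, 0.22 kg, upright on the bench. Origin at the centre of its underside, z up. Shank 40 mm across (nose chamfered 2 mm, ball groove 7 to 18 mm up), flange 50 mm across from 28 to 34 mm, grip boss 28 mm across from 34 to 60 mm. Its turn does not matter. Seated, its underside is 28 mm below the mouth.
- die_yellow: Setting die, yellow collar (absent in some runs): turned steel, 60 mm tall, 0.22 kg, upright on the bench. Origin at the centre of its underside, z up. Shank 40 mm across (nose chamfered 2 mm, ball groove 7 to 18 mm up), flange 50 mm across from 28 to 34 mm, grip boss 28 mm across from 34 to 60 mm. Its turn does not matter. Seated, its underside is 28 mm below the mouth.
- die_blue: Setting die, blue collar (absent in some runs): turned steel, 60 mm tall, 0.22 kg, upright on the bench. Origin at the centre of its underside, z up. Shank 40 mm across (nose chamfered 2 mm, ball groove 7 to 18 mm up), flange 50 mm across from 28 to 34 mm, grip boss 28 mm across from 34 to 60 mm. Its turn does not matter. Seated, its underside is 28 mm below the mouth.
- worn_a: Worn die with a black collar (absent in some runs), of the same shape, sizes and origin as the new dies; it starts clicked in the red station, its underside 28 mm below the mouth. The ball lets go of it at an upward pull of about 10 to 15 N on its boss.
- worn_b: Worn die with a black collar (absent in some runs), of the same shape, sizes and origin as the new dies; it starts clicked in the yellow station, its underside 28 mm below the mouth. The ball lets go of it at an upward pull of about 10 to 15 N on its boss.
- worn_c: Worn die with a black collar (absent in some runs), of the same shape, sizes and origin as the new dies; it starts clicked in the blue station, its underside 28 mm below the mouth. The ball lets go of it at an upward pull of about 10 to 15 N on its boss.
- regrind_tray: Open grey plastic tray for worn dies, fixed, 110 x 170 mm (x, y) and 34 mm high, walls and floor 4 mm thick, on the black mat. Origin at the centre of its underside (5 mm above the bench), z up.
- ferrule_cup: A small black cup of brass weights, 47 mm across and 23 mm tall, loose on the bench; a bystander. Origin at the centre of its underside.
- dye_bottle: A small amber dropper bottle, 33 mm across and 102 mm tall, loose on the bench; a bystander. Origin at the centre of its underside.

How it is judged:
On the way, in this order (a step that is already met when the one before it is completed fails the run):
1. the carriage is drawn right out, the hook in its eye (value of joint die_carriage above 0.16 m and horizontal distance between hook_tip and eye below 0.016 m and z of hook_tip in the frame of eye below 0 m), for 0.2 s.
2. every die present is clicked fully down in the station of its own colour, and every worn die is in the tray, the carriage still out (z of die_red in the frame of station_red below -0.0255 m and horizontal distance between die_red and station_red below 0.005 m and angle between each of die_red, die_yellow, die_blue's own z axis and vertical below 0.08 rad and z of die_yellow in the frame of station_yellow below -0.0255 m and horizontal distance between die_yellow and station_yellow below 0.005 m and z of die_blue in the frame of station_blue below -0.0255 m and horizontal distance between die_blue and station_blue below 0.005 m and x of worn_a in the frame of regrind_tray between -0.055 and 0.055 m and y of worn_a in the frame of regrind_tray between -0.085 and 0.085 m and z of each of worn_a, worn_b, worn_c in the frame of regrind_tray below 0.032 m and linear speed of each of worn_a, worn_b, worn_c below 0.03 m/s and x of worn_b in the frame of regrind_tray between -0.055 and 0.055 m and y of worn_b in the frame of regrind_tray between -0.085 and 0.085 m and x of worn_c in the frame of regrind_tray between -0.055 and 0.055 m and y of worn_c in the frame of regrind_tray between -0.085 and 0.085 m and value of joint die_carriage above 0.12 m), for 0.3 s.
3. the carriage is pushed fully home, the hook in its eye (value of joint die_carriage below 0.004 m and horizontal distance between hook_tip and eye below 0.016 m and z of hook_tip in the frame of eye below 0 m), for 0.2 s.
At the end, for the whole second after the job is handed in: Carriage home (4 mm); every new die present upright in the bore of its colour (5 mm sideways), flange within 2.5 mm of the carriage; every worn die at rest inside the tray; hook at rest in its cradle (25 mm, at most 6 mm high, 0.12 rad) (z of die_red in the frame of station_red below -0.0255 m and horizontal distance between die_red and station_red below 0.005 m and angle between each of die_red, die_yellow, die_blue's own z axis and vertical below 0.08 rad and z of die_yellow in the frame of station_yellow below -0.0255 m and horizontal distance between die_yellow and station_yellow below 0.005 m and z of die_blue in the frame of station_blue below -0.0255 m and horizontal distance between die_blue and station_blue below 0.005 m and x of worn_a in the frame of regrind_tray between -0.055 and 0.055 m and y of worn_a in the frame of regrind_tray between -0.085 and 0.085 m and z of each of worn_a, worn_b, worn_c in the frame of regrind_tray below 0.032 m and linear speed of each of worn_a, worn_b, worn_c below 0.03 m/s and x of worn_b in the frame of regrind_tray between -0.055 and 0.055 m and y of worn_b in the frame of regrind_tray between -0.085 and 0.085 m and x of worn_c in the frame of regrind_tray between -0.055 and 0.055 m and y of worn_c in the frame of regrind_tray between -0.085 and 0.085 m and value of joint die_carriage below 0.004 m and distance between pull_hook and cradle below 0.025 m and z of pull_hook in the frame of cradle below 0.006 m and angle between the x axis of pull_hook and the y axis of cradle, either way round below 0.12 rad and linear speed of pull_hook below 0.02 m/s); the robot touches nothing.
It fails at once if the cup of brass weights is shoved more than 4 cm (distance of ferrule_cup from where it was at the start of the episode above 0.04 m).
It fails at once if the dropper bottle is shoved more than 4 cm or knocked over (distance of dye_bottle from where it was at the start of the episode above 0.04 m or angle between dye_bottle's own z axis and vertical above 0.7 rad).
Of die_red, die_yellow, die_blue only 2 to 3 are there at a start; the rules pass over those that are not, and their reading is None.
Of worn_a, worn_b, worn_c only 1 to 2 are there at a start; the rules pass over those that are not, and their reading is None.
At some moment in a run one of die_red, die_yellow, die_blue may be knocked a few centimetres aside while the robot is not near it.
It also fails if it takes over 210 s, if anything falls off the work surface, if the arm or the gripper's body presses on something with over 40 N, if the wrist force passes 120 N, or if a joint passes its speed limit or range.

### The arm

A 6-joint arm with a two-finger parallel gripper is mounted at the origin on a cart in front of the work surface, level with it; the furniture and walls round the work are solid. World frame = base frame: x ahead of the robot, y to its left, z up, the work surface at z = 0. Lengths are in m, angles in rad, forces in N, time in s.
With the tool pointing down it reaches from about 0.3 to 0.875 m from the base axis. Payload 6.4 kg.
Tool frame: the origin (TCP) lies at the very end of the fingers, on their centre line; the grasp point (between the pads) lies 19 mm behind it (pinch_z is the distance from the TCP to the grasp point, in m); z points along the fingers, y is the line along which they close (so a half turn about z gives the same grasp; the last joint's range is limited). The gripper opens to 85 mm and grips with 20 to 120 N. Pads are 22 mm wide; open, the fingers measure 114 mm over their backs; the gripper's body (76 mm by 85 mm) begins 54 mm behind the grasp point. The pads swing forward as they close: fully open they stand 13 mm farther back than shut.
Start: joints at [-1.552, 0.181, 1.607, -0, 1.354, -0.206], TCP at [0.128, -0.561, 0.231] pointing down, gripper open.
Joint ranges: [-2.99, 2.99], [-0.89, 2.07], [0.3, 2.58], [-1.14, 4.28], [0, 2.63], [-3.12, 3.12]. Speed limits (rad/s): [2.57, 2.57, 3.01, 3.14, 3.14, 3.14].

### API

Orientations are given as a 3x3 rotation matrix whose columns are the frame's x, y, z axes.
In Python, from bench import * gives the robot as it stands.
- The arm moves only by the tool apply_moves, never from a script. Its argument "series" is a list of rows, each a list of 3 entries, a list of its own where there are three numbers: the shift along the tool's x, y, z each as a share of 0.4 m, from -1 to 1, then the turn, a rotation vector about the tool's x, y, z each as a share of 360 degrees, from -1 to 1, then the finger opening in mm, from 0 to 85.4. A call has 1 to 12 rows; each row is the pose to reach, as a shift and turn from the pose commanded when the call began, along the tool's axes at that moment, turning the shorter way round; what a row does not reach only later rows make up. A row lasts 1/8 s, in which the tool goes at most 62.5 mm and 10.7 degrees, less where a joint would pass 70% of its speed; a pose out of reach is approached as far as the arm can. A call with a number of a shift or a turn outside -1 to 1 is refused whole. A call with a gripper value outside its range is refused whole. The fingers move at their own pace and stop on an object; "squeeze" is the grip in N (left out, the last holds). Time passes only in rows, so rows that repeat a pose let the fingers close. It gives the time, the measured TCP pose, the force, the opening and the grip force at its end, in the units of the state.
- state(): the state, without advancing time (a new reading comes with each control period).
- read_camera(name): name is "scene" or "top"; returns a dict with "image" (420x560x3 uint8, red, green, blue), "K" (3x3 intrinsics, pixels), "k1" (the pictures are not rectified: a ray, as slopes to the right and down, at radius r is drawn at 1 + k1 r^2 times it, then the intrinsics apply), "extrinsics" (4x4, takes a point from camera to world coordinates). Camera axes: x right, y up, looking along -z (the intrinsics and any distortion apply to the point x, -y, -z); pixel columns grow to the right and rows downward; lengths in m; the calibration is good to about 2 mm. A picture is of the moment at which its call begins. There is no depth.
- sign_off(): hands the job in; it is judged then, once.
The state is a dict: "time_s": time; "joint_pos": joint angles; "joint_vel": joint speeds; "joint_torque": joint torques, N m; "position": TCP position; "ee_rot": TCP orientation; "contact_force": force on the tool from outside, world axes, zero at the start; "wrist_torque": the same for the moment, N m; "grip_width": opening from 0.0 (shut) to 1.0 (fully open); "gripper_force": force on a finger pad.
Only numpy, scipy, OpenCV 4.12 (cv2) and the standard library are available. Lean on these libraries where they do the work, as an engineer would, in place of code of your own. Each camera call takes 0.05 s, during which the arm holds its last target. There are 200 camera calls.

## Working session

There is one attempt and no reset: what is moved stays moved. The work goes in short steps, Python scripts to look and compute and a tool call to move; the robot and the scene stay as the last step left them, time stands still between calls to the robot, and variables do not carry over. Pictures are saved under pics/ and viewed, at most 14 in all, crops included, and the job is handed in when it is done.

Besides the shell and the picture viewer there is one more tool, called after "Call:" by a JSON object that holds its "method" and its "body", one argument or row to a line. apply_moves: Moves the arm, as the interface text tells. Its arguments: {"type":"object","properties":{"series":{"type":"array","items":{"type":"array"}},"squeeze":{"type":"number"}},"required":["series"]}

```bash
mkdir -p pics
cat > h.py <<'E'
from bench import *
import numpy as np, cv2
def snap(n,name):
    c=read_camera(n); cv2.imwrite(f'pics/{name}.png',c['image'][:,:,::-1]); np.savez(f'{name}.npz',**c); return c
def crop(name,out,x0,y0,x1,y1,s):
    im=cv2.imread(f'pics/{name}.png')[y0:y1,x0:x1]; cv2.imwrite(f'pics/{out}.png',cv2.resize(im,None,fx=s,fy=s,interpolation=cv2.INTER_CUBIC))
def ray(c,u,v):
    K=c['K'];k=float(c['k1']);d=np.array([(u-K[0,2])/K[0,0],(v-K[1,2])/K[1,1]])
    s=d.copy()
    for _ in range(30): s=d/(1+k*(s@s))
    E=c['extrinsics'];return E[:3,3],E[:3,:3]@np.array([s[0],-s[1],-1])
def at(c,u,v,z):
    o,d=ray(c,u,v);return o+d*(z-o[2])/d[2]
def proj(c,p):
    E=c['extrinsics'];q=E[:3,:3].T@(np.array(p)-E[:3,3]);s=np.array([q[0],-q[1]])/-q[2]
    s=s*(1+float(c['k1'])*(s@s));K=c['K'];return K[0,0]*s[0]+K[0,2],K[1,1]*s[1]+K[1,2]
def tri(c1,p1,c2,p2):
    o1,d1=ray(c1,*p1);o2,d2=ray(c2,*p2);A=np.stack([d1,-d2],1);t=np.linalg.lstsq(A,o2-o1,rcond=None)[0]
    a=o1+t[0]*d1;b=o2+t[1]*d2;return (a+b)/2,np.linalg.norm(a-b)
E
python3 - <<'E'
from h import *
for n in ('scene','top'):
    c=snap(n,n+'0'); print(n,c['K'].tolist(),c['k1'],c['extrinsics'].round(3).tolist())
    im=cv2.imread(f'pics/{n}0.png');cv2.imwrite(f'pics/{n}0b.png',cv2.resize(im,(800,600),interpolation=cv2.INTER_CUBIC))
s=state();print(s)
E
```

```text
scene [[480.8720882898222, 0.0, 276.9377737545293], [0.0, 480.8720882898222, 211.0497025071497], [0.0, 0.0, 1.0]] -0.048260236380410486 [[-0.641, 0.374, -0.671, -0.333], [-0.767, -0.34, 0.544, 0.839], [-0.025, 0.863, 0.504, 0.798], [0.0, 0.0, 0.0, 1.0]]
top [[390.7248162791133, 0.0, 279.5882096245248], [0.0, 390.7248162791133, 205.68958004280086], [0.0, 0.0, 1.0]] -0.026046292274531382 [[0.015, 0.99, -0.141, 0.464], [-1.0, 0.013, -0.012, 0.124], [-0.01, 0.141, 0.99, 1.004], [0.0, 0.0, 0.0, 1.0]]
{'time_s': 0.1, 'joint_pos': array([-1.55229100e+00,  1.81499608e-01,  1.60790313e+00, -6.14661942e-06,
        1.35378502e+00, -2.06313737e-01]), 'joint_vel': array([ 2.48921039e-04, -7.12106933e-04, -3.12093482e-03,  1.02269952e-03,
        6.21862247e-04,  5.82751092e-06]), 'joint_torque': array([ 1.33122549e-04, -4.45875299e+01, -3.52237844e+01, -2.57224538e-04,
        4.10054796e-03,  7.05350828e-06]), 'position': array([ 0.12818289, -0.56002535,  0.23045812]), 'ee_rot': array([[ 9.74834169e-01,  2.22931249e-01, -3.55174988e-05],
       [ 2.22931021e-01, -9.74832917e-01,  1.59471115e-03],
       [ 3.20887321e-04, -1.56249687e-03, -9.99998728e-01]]), 'contact_force': array([ 0.18840672, -0.01930929, -1.26787912]), 'wrist_torque': array([-0.01914156,  0.04572602, -0.02007866]), 'gripper_force': 0.0, 'grip_width': 0.9932037494652809}
```

View pics/scene0b.png

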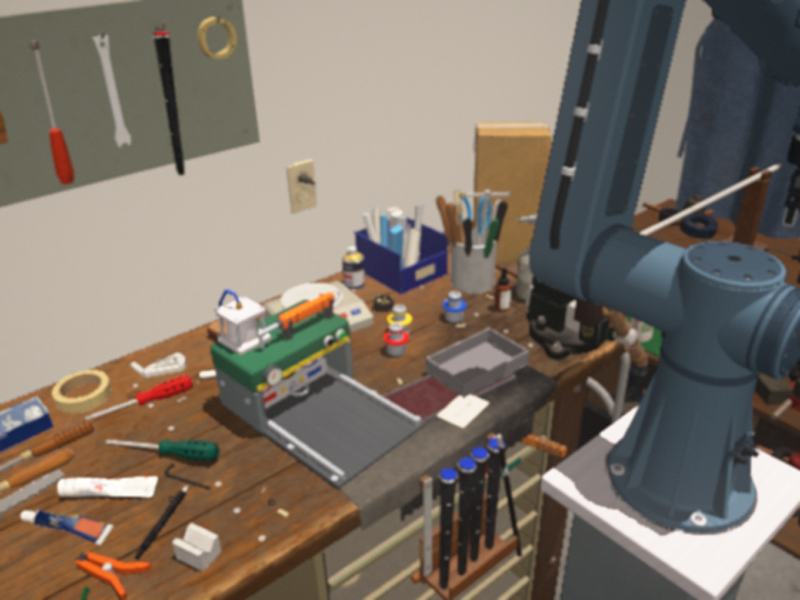

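View pics/top0b.png

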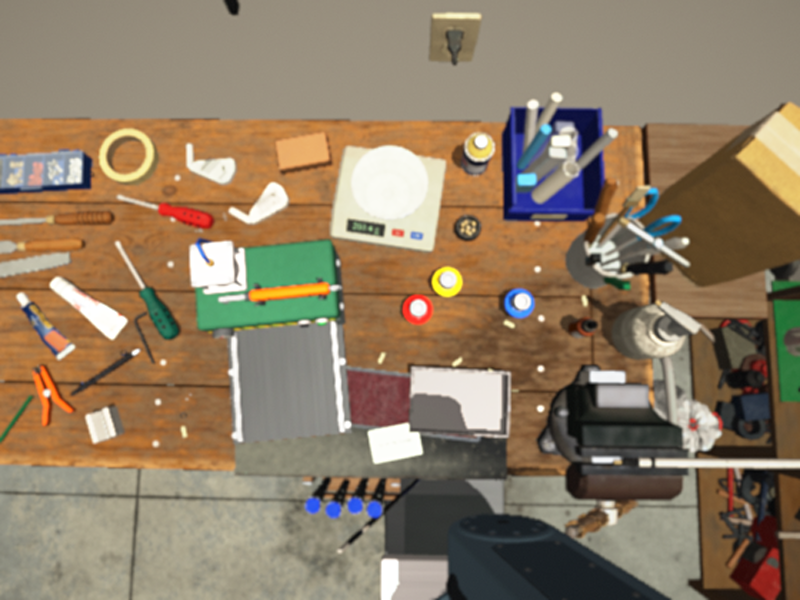

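Scene (800x600 scaling): the press is left of centre with the orange hook on its head. The red, yellow and blue dies stand at top-view px (417,309), (447,281), (519,303), the cup at (467,228), the bottle at (585,326) and the tray around (460,400). I'll enlarge the top view.

```bash
python3 -c "
from h import *
crop('top0','ct',130,160,370,325,3.33)
crop('scene0','cs',140,190,380,350,3.33)"
```

```text
(no output)
```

View pics/ct.png

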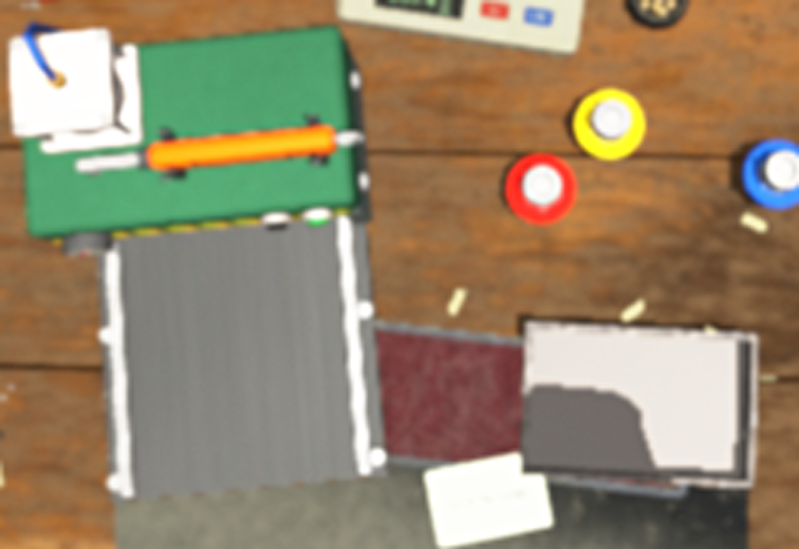

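View pics/cs.png

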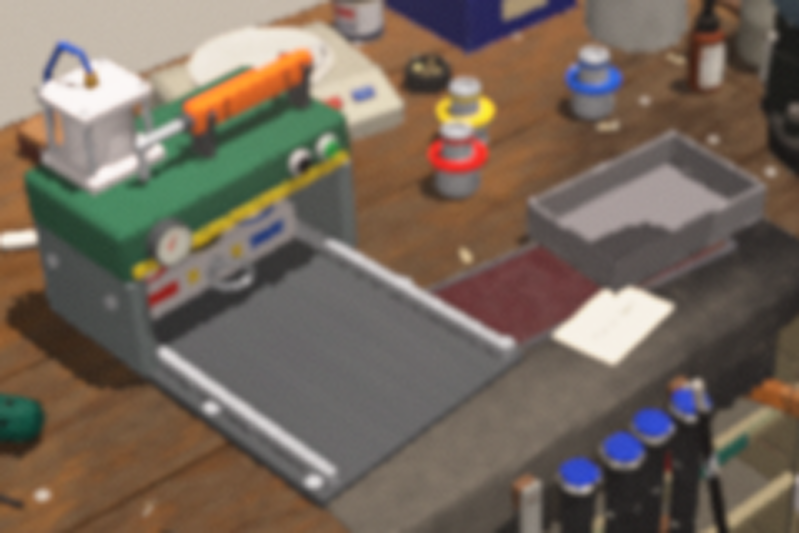

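```bash
cat > fit.py <<'E'
from h import *
from scipy.optimize import least_squares
T=dict(np.load('top0.npz'));S=dict(np.load('scene0.npz'))
cv=lambda x,y:(130+x/3.33,160+y/3.33)
cs=lambda x,y:(140+x/3.33,190+y/3.33)
obs=[(T,cv(28,237),(0,.112,.14)),(T,cv(357,212),(0,-.112,.14)),(T,cv(340,28),(.127,-.112,.14)),
(T,cv(148,158),(.04,.015,.18)),(T,cv(336,138),(.04,-.105,.18)),(T,cv(113,497),(-.19,.104,.01)),(T,cv(383,466),(-.19,-.104,.01)),
(S,cs(28,178),(.127,.112,.14)),(S,cs(128,262),(0,.112,.14)),(S,cs(348,140),(0,-.112,.14)),(S,cs(322,500),(-.19,.104,.01)),(S,cs(515,350),(-.19,-.104,.01))]
def W(p,q):
    c,s=np.cos(p[2]),np.sin(p[2]);return np.array([p[0]+c*q[0]-s*q[1],p[1]+s*q[0]+c*q[1],q[2]])
f=lambda p:np.concatenate([np.array(proj(c,W(p,m)))-o for c,o,m in obs])
r=least_squares(f,[.6,.2,0],loss='soft_l1');
if __name__=='__main__':
    print(r.x);print(f(r.x).reshape(-1,2).round(1))
    for n,t,s_ in (('red',(543,186),(456,130)),('yel',(611,119),(465,86)),('blu',(782,171),(594,53))):
        print(n,at(T,*cv(*t),.06).round(4),at(S,*cs(*s_),.06).round(4),'tri',tri(T,cv(*t),S,cs(*s_)))
    for n,q in (('red c',(541,188)),('yel c',(609,124)),('blu c',(775,174))): print(n,at(T,*cv(*q),.032).round(4))
    for q in ((525,318),(757,335),(752,487),(523,472)): print('tray',at(T,*cv(*q),.039).round(4))
    print('bottle',at(T,585*.7,325*.7,.1),'cup',at(T,467*.7,227*.7,.02))
    for n,q in (('cradle',(.04,-.045,.174)),('eye',(.03,0,.03)),('stR',(.079-.175,.054,.044)),('stY',(.079-.175,0,.044)),('stB',(.079-.175,-.054,.044))): print(n,W(r.x,q).round(4))
E
python3 fit.py
```

```text
[0.53686727 0.33909015 0.10751527]
[[-1.3  0.4]
 [-0.1 -1.4]
 [ 0.7 -1.7]
 [-0.1 -0.1]
 [-0.7  0.7]
 [-1.1  1.8]
 [ 1.   3.6]
 [-2.3 -3.1]
 [-2.4 -8. ]
 [ 1.9 -9.1]
 [ 0.2 -0.3]
 [ 4.1 -0.1]]
red [0.5742 0.1017 0.06  ] [0.5706 0.1084 0.06  ] tri (array([0.57568031, 0.10255476, 0.05504761]), np.float64(0.00258569197361038))
yel [0.6245 0.0522 0.06  ] [0.6217 0.0551 0.06  ] tri (array([0.6250342 , 0.05216256, 0.05730241]), np.float64(0.00032253801606812))
blu [ 0.5876 -0.0727  0.06  ] [ 0.5868 -0.072   0.06  ] tri (array([ 0.58773316, -0.07288902,  0.05924833]), np.float64(1.9510869059663288e-05))
red c [0.576  0.1025 0.032 ]
yel c [0.6254 0.0516 0.032 ]
blu c [ 0.589  -0.0733  0.032 ]
tray [0.4788 0.1135 0.039 ]
tray [ 0.4688 -0.0569  0.039 ]
tray [ 0.3597 -0.0521  0.039 ]
tray [0.368  0.1136 0.039 ]
bottle [ 0.54607306 -0.16739675  0.1       ] cup [0.72830841 0.01475812 0.02      ]
cradle [0.5815 0.2986 0.174 ]
eye [0.5667 0.3423 0.03  ]
stR [0.4356 0.3825 0.044 ]
stY [0.4414 0.3288 0.044 ]
stB [0.4472 0.2751 0.044 ]
```

```bash
sed -i 's/(S,cs(128,262),(0,.112,.14)),(S,cs(348,140),(0,-.112,.14)),//' fit.py
cat >> fit.py <<'E'
    def ov(c,nm,x0,y0,w,h,k):
        im=cv2.resize(cv2.imread(f'pics/{nm}0.png')[y0:y0+h,x0:x0+w],None,fx=k,fy=k,interpolation=cv2.INTER_CUBIC)
        P=lambda q:tuple(int((a-b+.5)*k) for a,b in zip(proj(c,W(r.x,q)),(x0,y0)))
        def L(pts,col):
            for a,b in zip(pts,pts[1:]): cv2.line(im,P(a),P(b),col,1)
        L([(0,.112,.14),(0,-.112,.14),(.127,-.112,.14),(.127,.112,.14),(0,.112,.14)],(255,0,255))
        L([(0,.112,.094),(0,-.112,.094)],(255,0,255))
        L([(0,.104,.01),(-.19,.104,.01),(-.19,-.104,.01),(0,-.104,.01)],(255,255,0))
        L([(.04,.015,.186),(.04,-.105,.186)],(0,0,0));L([(.04,.015,.174),(.04,.06,.174)],(0,0,255))
        L([(.03+.0165*np.cos(a),.0165*np.sin(a),.03) for a in np.linspace(0,6.3,20)],(0,0,255))
        return im
    a=ov(T,'top',130,160,115,160,3.4);b=ov(S,'scene',140,190,160,160,3.4)
    n=min(len(a),len(b));o=np.hstack([a[:n],b[:n]])[:, :800];cv2.imwrite('pics/ov.png',o);print(o.shape)
E
python3 fit.py|grep -v -e red -e yel -e blu -e tray
```

```text
[0.53724454 0.33875459 0.10470087]
[[-1.2  0.1]
 [ 0.1 -1.4]
 [ 1.  -1.7]
 [ 0.1 -0.3]
 [-0.5  0.6]
 [-1.1  1.6]
 [ 0.9  3.5]
 [-2.2 -3.3]
 [-0.1 -0.4]
 [ 4.1 -0.1]]
bottle [ 0.54607306 -0.16739675  0.1       ] cup [0.72830841 0.01475812 0.02      ]
cradle [0.5817 0.2982 0.174 ]
eye [0.5671 0.3419 0.03  ]
stR [0.4361 0.3824 0.044 ]
stY [0.4418 0.3287 0.044 ]
stB [0.4474 0.275  0.044 ]
(544, 800, 3)
```

View pics/ov.png

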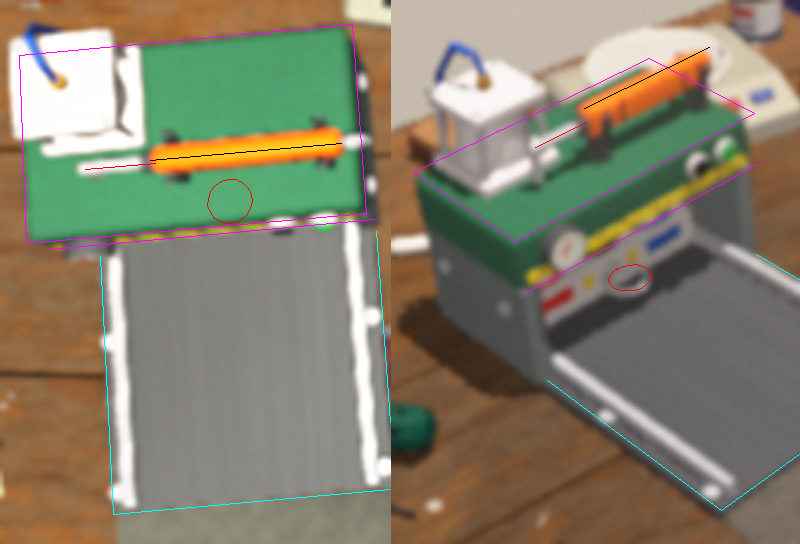

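```bash
cat > mv.py <<'E'
from h import *
from scipy.spatial.transform import Rotation as R
def rows(*wps):
    "each wp: x,y,z,theta (tool down, tool x at theta)"
    s=state();p=s['position'];M=s['ee_rot']
    print('t',round(s['time_s'],1),'p',p.round(4),'th',round(np.arctan2(M[1,0],M[0,0]),3),'F',s['contact_force'].round(1),'w',round(s['grip_width']*85.4,1))
    for x,y,z,t in wps:
        d=M.T@(np.array([x,y,z])-p)/.4
        c,q=np.cos(t),np.sin(t);N=np.array([[c,q,0],[q,-c,0],[0,0,-1]])
        v=R.from_matrix(M.T@N).as_rotvec()/(2*np.pi)
        print('wp',d.round(4).tolist(),v.round(4).tolist(),'rows>=',int(np.ceil(max(np.linalg.norm(d)*.4/.0625,np.linalg.norm(v)*360/10.7))))
E
python3 - <<'E'
from mv import *
rows((.128,-.56,.42,.225),(.34,-.2,.42,1.0),)
from fit import *
for q in ((235,277),): print(at(S,*cs(*q),.03))
print(W(r.x,(.03,0,.03)))
E
```

```text
t 0.1 p [ 0.1282 -0.56    0.2305] th 0.225 F [ 0.2 -0.  -1.3] w 84.8
wp [-0.0003, -0.0009, -0.4739] [-0.0002, -0.0001, -0.0] rows>= 4
wp [0.717, -0.7601, -0.4724] [-0.0002, -0.0001, -0.1234] rows>= 8
[0.5585868  0.34518612 0.03      ]
[0.56708026 0.34188989 0.03      ]
```

Call:
{"method": "apply_moves", "body": {
  "series": [
    [[0,0,-0.474],[0,0,0],85],
    [[0,0,-0.474],[0,0,0],85],
    [[0,0,-0.474],[0,0,0],85],
    [[0.36,-0.38,-0.474],[0,0,-0.06],85],
    [[0.717,-0.76,-0.474],[0,0,-0.123],85],
    [[0.717,-0.76,-0.474],[0,0,-0.123],85],
    [[0.717,-0.76,-0.474],[0,0,-0.123],85],
    [[0.717,-0.76,-0.474],[0,0,-0.123],85],
    [[0.717,-0.76,-0.474],[0,0,-0.123],85],
    [[0.717,-0.76,-0.474],[0,0,-0.123],85],
    [[0.717,-0.76,-0.474],[0,0,-0.123],85]
  ]
}}

```text
time_s: 1.48
position: [0.3409, -0.1979, 0.421]
ee_rot: [[0.538, 0.843, 0.001], [0.843, -0.538, -0.0], [0.0, 0.001, -1.0]]
contact_force: [-0.5, -0.7, -0.6]
grip_width: 0.992
gripper_force: 0.0
```

Run:
```python
from mv import *
rows((.5817,.2982,.32,1.675),(.5817,.2982,.155,1.675))
```

```text
t 1.5 p [ 0.3409 -0.1979  0.421 ] th 1.003 F [-0.5 -0.7 -0.6] w 84.7
wp [1.3693, -0.1597, 0.2528] [0.0001, -0.0, -0.107] rows>= 9
wp [1.3692, -0.1599, 0.6653] [0.0001, -0.0, -0.107] rows>= 10
```

Needs two calls.

Call:
{"method": "apply_moves", "body": {
  "series": [
    [[1,-0.117,0],[0,0,-0.107],85],
    [[1,-0.117,0],[0,0,-0.107],85],
    [[1,-0.117,0],[0,0,-0.107],85],
    [[1,-0.117,0],[0,0,-0.107],85],
    [[1,-0.117,0],[0,0,-0.107],85],
    [[1,-0.117,0],[0,0,-0.107],85],
    [[1,-0.117,0],[0,0,-0.107],85],
    [[1,-0.117,0],[0,0,-0.107],85],
    [[1,-0.117,0.1],[0,0,-0.107],85],
    [[1,-0.117,0.1],[0,0,-0.107],85]
  ]
}}

```text
time_s: 2.72
position: [0.5161, 0.1593, 0.3776]
ee_rot: [[-0.097, 0.995, -0.007], [0.995, 0.097, -0.001], [-0.0, -0.007, -1.0]]
contact_force: [-0.5, -0.4, 0.6]
grip_width: 0.992
gripper_force: 0.0
```

Run:
```python
from mv import *
rows((.5817,.2982,.25,1.675),(.5817,.2982,.155,1.675))
```

```text
t 2.7 p [0.5161 0.1593 0.3776] th 1.668 F [-0.5 -0.4  0.6] w 84.7
wp [0.3299, 0.199, 0.3175] [-0.0011, 0.0001, -0.0011] rows>= 4
wp [0.33, 0.2007, 0.555] [-0.0011, 0.0001, -0.0011] rows>= 5
```

Call:
{"method": "apply_moves", "body": {
  "series": [
    [[0.33,0.2,0.2],[0,0,-0.001],85],
    [[0.33,0.2,0.3],[0,0,-0.001],85],
    [[0.33,0.2,0.3],[0,0,-0.001],85],
    [[0.33,0.2,0.3],[0,0,-0.001],85],
    [[0.33,0.2,0.4],[0,0,-0.001],70],
    [[0.33,0.2,0.5],[0,0,-0.001],60],
    [[0.33,0.2,0.55],[0,0,-0.001],50],
    [[0.33,0.2,0.55],[0,0,-0.001],40],
    [[0.33,0.2,0.55],[0,0,-0.001],40]
  ]
}}

```text
time_s: 3.85
position: [0.5857, 0.3004, 0.1636]
ee_rot: [[-0.105, 0.994, 0.004], [0.994, 0.105, 0.001], [0.001, 0.004, -1.0]]
contact_force: [0.1, -0.6, -0.1]
grip_width: 0.474
gripper_force: 0.0
```

Run:
```python
from mv import *
rows((.5817,.2982,.155,1.675))
snap('scene','s1');c=snap('top','t1')
a=cv2.resize(cv2.imread('pics/s1.png')[180:300,140:280],None,fx=2.85,fy=2.85);b=cv2.resize(cv2.imread('pics/t1.png')[140:260,130:270],None,fx=2.85,fy=2.85)
cv2.imwrite('pics/g1.png',np.hstack([a,b]))
```

```text
t 3.9 p [0.5857 0.3004 0.1636] th 1.676 F [ 0.1 -0.6 -0.1] w 40.4
wp [-0.0045, -0.0106, 0.0214] [0.0006, -0.0001, 0.0001] rows>= 1
```

View pics/g1.png

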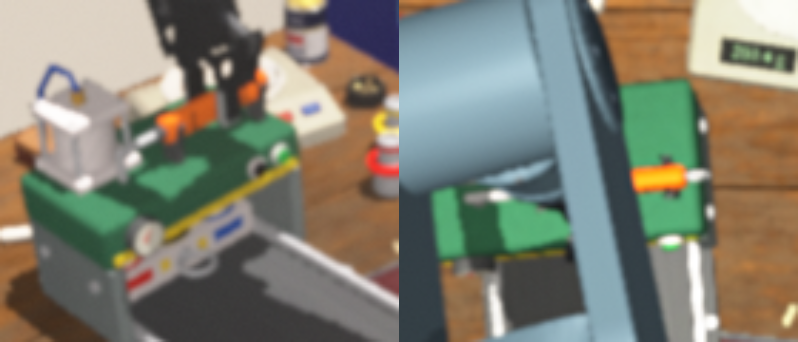

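The gripper straddles the orange handle near its middle. I'll correct 4 mm, settle, then close.

Call:
{"method": "apply_moves", "body": {
  "series": [
    [[-0.0045,-0.0106,0.0214],[0,0,0],40],
    [[-0.0045,-0.0106,0.0214],[0,0,0],40],
    [[-0.0045,-0.0106,0.0214],[0,0,0],10],
    [[-0.0045,-0.0106,0.0214],[0,0,0],10],
    [[-0.0045,-0.0106,0.0214],[0,0,0],10],
    [[-0.0045,-0.0106,0.0214],[0,0,0],10],
    [[-0.0045,-0.0106,0.0214],[0,0,0],10],
    [[-0.0045,-0.0106,0.0214],[0,0,0],10]
  ],
  "squeeze": 60
}}

```text
time_s: 4.95
position: [0.5822, 0.2985, 0.1535]
ee_rot: [[-0.105, 0.994, 0.005], [0.994, 0.105, 0.001], [0.0, 0.005, -1.0]]
contact_force: [5.3, 1.1, -0.4]
grip_width: 0.178
gripper_force: 61.2
```

Run:
```python
from mv import *
rows((.5817,.2982,.30,1.675))
```

```text
t 5.0 p [0.5822 0.2985 0.1535] th 1.676 F [ 5.3  1.1 -0.4] w 15.2
wp [-0.0005, 0.0005, -0.3662] [0.0008, -0.0001, 0.0002] rows>= 3
```

```bash
cat >> mv.py <<'E'
PR=[.5372,.3388,.1047]
def pw(x,y):
    c,s=np.cos(PR[2]),np.sin(PR[2]);return PR[0]+c*x-s*y,PR[1]+s*x+c*y
E
python3 - <<'E'
from mv import *
rows((.5822,.2985,.29,1.675),(*pw(-.16,0),.29,.105))
E
```

```text
t 5.0 p [0.5822 0.2985 0.1535] th 1.676 F [ 5.3  1.1 -0.4] w 15.2
wp [0.0001, 0.0017, -0.3412] [0.0008, -0.0001, 0.0002] rows>= 3
wp [0.1125, -0.4996, -0.3436] [0.0006, -0.0007, 0.2501] rows>= 9
```

Call:
{"method": "apply_moves", "body": {
  "series": [
    [[0,0,-0.05],[0,0,0],10],
    [[0,0,-0.15],[0,0,0],10],
    [[0,0,-0.34],[0,0,0],10],
    [[0,0,-0.34],[0,0,0],10],
    [[0.05,-0.2,-0.34],[0,0,0.03],10],
    [[0.112,-0.5,-0.34],[0,0,0.15],10],
    [[0.112,-0.5,-0.34],[0,0,0.25],10],
    [[0.112,-0.5,-0.34],[0,0,0.25],10],
    [[0.112,-0.5,-0.34],[0,0,0.25],10],
    [[0.112,-0.5,-0.34],[0,0,0.25],10],
    [[0.112,-0.5,-0.34],[0,0,0.25],10],
    [[0.112,-0.5,-0.34],[0,0,0.25],10]
  ]
}}

```text
time_s: 6.45
position: [0.3759, 0.3215, 0.2878]
ee_rot: [[0.986, 0.169, -0.001], [0.169, -0.986, -0.001], [-0.001, 0.0, -1.0]]
contact_force: [-0.2, 0.1, -1.9]
grip_width: 0.18
gripper_force: 61.0
```

Call:
{"method": "apply_moves", "body": {
  "series": [
    [[0,0,0],[0,0,0],10],
    [[0,0,0],[0,0,0],10],
    [[0,0,0],[0,0,0],10]
  ]
}}

```text
time_s: 6.82
position: [0.3764, 0.3217, 0.2882]
ee_rot: [[0.984, 0.177, -0.0], [0.177, -0.984, -0.0], [-0.0, 0.0, -1.0]]
contact_force: [0.2, -0.6, -2.3]
grip_width: 0.183
gripper_force: 61.0
```

Run:
```python
from mv import *
rows((*pw(-.16,0),.0515,.105),(*pw(-.08,0),.0515,.105),(*pw(-.075,0),.0515,.105))
```

```text
t 6.8 p [0.3764 0.3217 0.2882] th 0.178 F [ 0.2 -0.6 -2.3] w 15.6
wp [0.0044, -0.0003, 0.5918] [0.0, 0.0, 0.0117] rows>= 4
wp [0.2039, 0.0144, 0.5918] [0.0, 0.0, 0.0117] rows>= 5
wp [0.2163, 0.0153, 0.5918] [0.0, 0.0, 0.0117] rows>= 5
```

Call:
{"method": "apply_moves", "body": {
  "series": [
    [[0.0044,0,0.3],[0,0,0.0117],10],
    [[0.0044,0,0.592],[0,0,0.0117],10],
    [[0.0044,0,0.592],[0,0,0.0117],10],
    [[0.0044,0,0.592],[0,0,0.0117],10],
    [[0.0044,0,0.592],[0,0,0.0117],10],
    [[0.0044,0,0.592],[0,0,0.0117],10],
    [[0.08,0.005,0.592],[0,0,0.0117],10],
    [[0.14,0.01,0.592],[0,0,0.0117],10],
    [[0.204,0.0144,0.592],[0,0,0.0117],10],
    [[0.204,0.0144,0.592],[0,0,0.0117],10],
    [[0.204,0.0144,0.592],[0,0,0.0117],10]
  ]
}}

```text
time_s: 8.2
position: [0.4583, 0.3308, 0.0533]
ee_rot: [[0.995, 0.103, 0.002], [0.103, -0.995, 0.001], [0.002, -0.001, -1.0]]
contact_force: [-0.3, -0.1, -2.4]
grip_width: 0.175
gripper_force: 60.9
```

Run:
```python
from mv import *
rows((*pw(-.075,0),.0515,.105))
snap('scene','s2');crop('s2','s2c',160,230,290,310,6)
```

```text
t 8.2 p [0.4583 0.3308 0.0533] th 0.103 F [-0.3 -0.1 -2.4] w 15.0
wp [0.0108, 0.0007, 0.0046] [-0.0001, -0.0003, -0.0003] rows>= 1
```

View pics/s2c.png

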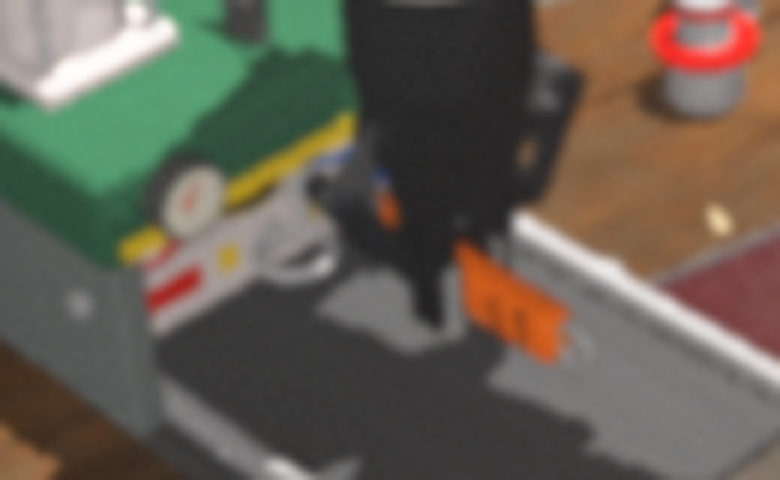

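Run:
```python
from mv import *
c=dict(np.load('s2.npz'))
im=cv2.imread('pics/s2.png')[230:290,180:240];k=10
im=cv2.resize(im,None,fx=k,fy=k,interpolation=cv2.INTER_CUBIC)
P=lambda q:tuple(int((a-b+.5)*k) for a,b in zip(proj(c,q),(180,230)))
e=pw(.03,0);d=np.array([np.cos(.1047),np.sin(.1047)])
for rr in (.0135,.0195):
  pts=[P((e[0]+rr*np.cos(a),e[1]+rr*np.sin(a),.03)) for a in np.linspace(0,6.3,40)]
  for a,b in zip(pts,pts[1:]): cv2.line(im,a,b,(0,0,255),1)
h=np.array([.4583,.3308]);zh=.0533+.0205
t=h+.105*d
for z0,z1 in ((zh,zh-.03),):
  cv2.line(im,P((*t,z0)),P((*t,z1)),(0,255,255),1)
cv2.line(im,P((*(h+.06*d),zh)),P((*t,zh)),(0,255,255),1)
cv2.imwrite('pics/s2d.png',im); print(t,e,im.shape)
```

```text
[0.56272502 0.34177343] (np.float64(0.5670357188043953), np.float64(0.3419352644904463)) (600, 600, 3)
```

View pics/s2d.png

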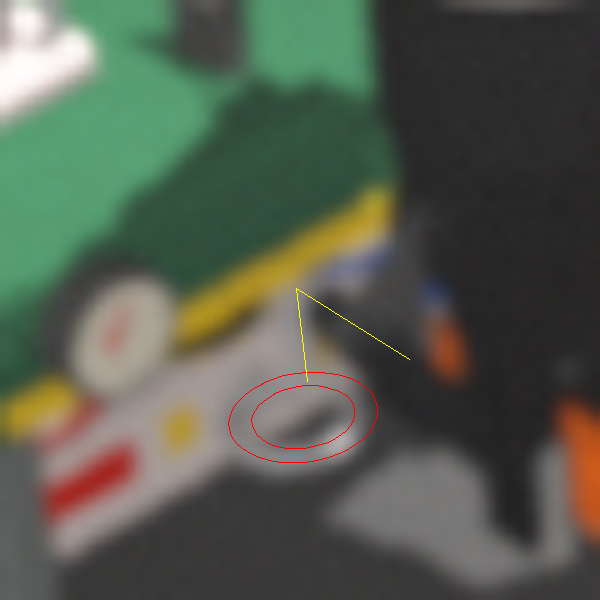

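Call:
{"method": "apply_moves", "body": {
  "series": [
    [[0,0,0.015],[0,0,0],10],
    [[0,0,0.025],[0,0,0],10],
    [[0,0,0.032],[0,0,0],10],
    [[0,0,0.04],[0,0,0],10],
    [[0,0,0.04],[0,0,0],10]
  ]
}}

```text
time_s: 8.88
position: [0.4576, 0.3303, 0.0351]
ee_rot: [[0.995, 0.103, -0.001], [0.103, -0.995, -0.0], [-0.001, 0.0, -1.0]]
contact_force: [0.3, -0.5, -1.7]
grip_width: 0.175
gripper_force: 60.9
```

Call:
{"method": "apply_moves", "body": {
  "series": [
    [[0,0,0.006],[0,0,0],10],
    [[0,0,0.012],[0,0,0],10],
    [[0,0,0.012],[0,0,0],10],
    [[-0.015,0,0.012],[0,0,0],10],
    [[-0.03,0,0.012],[0,0,0],10],
    [[-0.045,0,0.012],[0,0,0],10],
    [[-0.06,0,0.012],[0,0,0],10]
  ]
}}

```text
time_s: 9.75
position: [0.434, 0.328, 0.031]
ee_rot: [[0.995, 0.103, 0.001], [0.103, -0.995, 0.0], [0.001, -0.0, -1.0]]
contact_force: [3.6, -0.1, -1.2]
grip_width: 0.175
gripper_force: 60.9
```

Call:
{"method": "apply_moves", "body": {
  "series": [
    [[-0.04,0,0],[0,0,0],10],
    [[-0.08,0,0],[0,0,0],10],
    [[-0.12,0,0],[0,0,0],10],
    [[-0.16,0,0],[0,0,0],10],
    [[-0.2,0,0],[0,0,0],10],
    [[-0.24,0,0],[0,0,0],10],
    [[-0.28,0,0],[0,0,0],10],
    [[-0.32,0,0],[0,0,0],10],
    [[-0.36,0,0],[0,0,0],10],
    [[-0.37,0,0],[0,0,0],10],
    [[-0.37,0,0],[0,0,0],10]
  ]
}}

```text
time_s: 11.12
position: [0.285, 0.3121, 0.0301]
ee_rot: [[0.995, 0.103, -0.003], [0.103, -0.995, -0.001], [-0.003, 0.001, -1.0]]
contact_force: [-0.6, -0.2, -0.9]
grip_width: 0.182
gripper_force: 61.0
```

Call:
{"method": "apply_moves", "body": {
  "series": [
    [[-0.008,0,0],[0,0,0],10],
    [[-0.016,0,0],[0,0,0],10],
    [[-0.024,0,0],[0,0,0],10],
    [[-0.03,0,0],[0,0,0],10],
    [[-0.03,0,0],[0,0,0],10]
  ]
}}

```text
time_s: 11.75
position: [0.2798, 0.3129, 0.0321]
ee_rot: [[0.995, 0.102, 0.009], [0.102, -0.995, 0.003], [0.01, -0.002, -1.0]]
contact_force: [17.7, 0.6, -10.1]
grip_width: 0.18
gripper_force: 59.6
```

Call:
{"method": "apply_moves", "body": {
  "series": [
    [[0,0,0],[0,0,0],10],
    [[0,0,0],[0,0,0],10],
    [[0.015,0,0],[0,0,0],10],
    [[0.04,0,0],[0,0,0],10],
    [[0.04,0,0],[0,0,0],10],
    [[0.04,0,-0.03],[0,0,0],10],
    [[0.04,0,-0.06],[0,0,0],10],
    [[0.04,0,-0.1],[0,0,0],10],
    [[0.04,0,-0.25],[0,0,0],10],
    [[0.04,0,-0.4],[0,0,0],10],
    [[0.04,0,-0.65],[0,0,0],10],
    [[0.04,0,-0.65],[0,0,0],10]
  ]
}}

```text
time_s: 13.25
position: [0.291, 0.3136, 0.2954]
ee_rot: [[0.995, 0.103, 0.005], [0.103, -0.995, 0.003], [0.005, -0.003, -1.0]]
contact_force: [-0.0, -0.2, -1.4]
grip_width: 0.18
gripper_force: 60.8
```

Run:
```python
from mv import *
rows((*pw(-.1,-.02),.29,.8),(.583,.2985,.29,1.676),(.583,.2985,.155,1.676))
```

```text
t 13.2 p [0.291  0.3136 0.2954] th 0.103 F [-0.  -0.2 -1.4] w 15.4
wp [0.3687, 0.0511, 0.0152] [-0.0001, -0.0009, -0.1109] rows>= 4
wp [0.7221, 0.1127, 0.0169] [0.0003, -0.001, -0.2503] rows>= 9
wp [0.7203, 0.1135, 0.3544] [0.0003, -0.001, -0.2503] rows>= 9
```

Call:
{"method": "apply_moves", "body": {
  "series": [
    [[0.15,0.02,0.015],[0,0,-0.03],10],
    [[0.3,0.05,0.015],[0,0,-0.06],10],
    [[0.45,0.07,0.015],[0,0,-0.09],10],
    [[0.6,0.1,0.015],[0,0,-0.12],10],
    [[0.722,0.113,0.015],[0,0,-0.15],10],
    [[0.722,0.113,0.015],[0,0,-0.18],10],
    [[0.722,0.113,0.015],[0,0,-0.21],10],
    [[0.722,0.113,0.015],[0,0,-0.25],10],
    [[0.722,0.113,0.015],[0,0,-0.25],10],
    [[0.722,0.113,0.015],[0,0,-0.25],10],
    [[0.722,0.113,0.015],[0,0,-0.25],10],
    [[0.722,0.113,0.015],[0,0,-0.25],10]
  ]
}}

```text
time_s: 14.75
position: [0.5825, 0.2978, 0.285]
ee_rot: [[-0.102, 0.995, 0.0], [0.995, 0.102, 0.0], [0.0, 0.0, -1.0]]
contact_force: [0.5, 0.7, -1.7]
grip_width: 0.177
gripper_force: 60.8
```

Run:
```python
from mv import *
rows((.583,.2985,.20,1.676),(.583,.2985,.155,1.676))
```

```text
t 14.8 p [0.5825 0.2978 0.285 ] th 1.673 F [ 0.5  0.7 -1.7] w 15.2
wp [0.0016, 0.0013, 0.2124] [0.0, -0.0, -0.0005] rows>= 2
wp [0.0016, 0.0013, 0.3249] [0.0, -0.0, -0.0005] rows>= 3
```

Call:
{"method": "apply_moves", "body": {
  "series": [
    [[0.0016,0.0013,0.1],[0,0,0],10],
    [[0.0016,0.0013,0.2],[0,0,0],10],
    [[0.0016,0.0013,0.26],[0,0,0],10],
    [[0.0016,0.0013,0.29],[0,0,0],10],
    [[0.0016,0.0013,0.31],[0,0,0],10],
    [[0.0016,0.0013,0.325],[0,0,0],10],
    [[0.0016,0.0013,0.325],[0,0,0],10],
    [[0.0016,0.0013,0.325],[0,0,0],10]
  ]
}}

```text
time_s: 15.75
position: [0.5836, 0.2986, 0.1556]
ee_rot: [[-0.102, 0.995, 0.001], [0.995, 0.102, 0.0], [0.0, 0.001, -1.0]]
contact_force: [0.6, 0.8, -1.6]
grip_width: 0.176
gripper_force: 60.9
```

Call:
{"method": "apply_moves", "body": {
  "series": [
    [[0,0,0.003],[0,0,0],10],
    [[0,0,0.006],[0,0,0],10],
    [[0,0,0.006],[0,0,0],10],
    [[0,0,0.006],[0,0,0],40],
    [[0,0,0.006],[0,0,0],40],
    [[0,0,0.006],[0,0,0],40],
    [[0,0,-0.05],[0,0,0],40],
    [[0,0,-0.1],[0,0,0],45],
    [[0,0,-0.3],[0,0,0],60],
    [[0,0,-0.4],[0,0,0],60],
    [[0,0,-0.4],[0,0,0],60]
  ]
}}

```text
time_s: 17.12
position: [0.5858, 0.2994, 0.3229]
ee_rot: [[-0.103, 0.995, 0.012], [0.995, 0.103, 0.004], [0.002, 0.013, -1.0]]
contact_force: [-1.2, 0.6, 0.5]
grip_width: 0.704
gripper_force: 0.0
```

Run:
```python
from mv import *
rows((.35,.0,.33,1.676))
```

```text
t 17.1 p [0.5858 0.2994 0.3229] th 1.674 F [-1.2  0.6  0.5] w 60.1
wp [-0.684, -0.663, -0.0279] [0.002, -0.0004, -0.0004] rows>= 7
```

Call:
{"method": "apply_moves", "body": {
  "series": [
    [[-0.2,-0.2,-0.03],[0,0,0],60],
    [[-0.5,-0.5,-0.03],[0,0,0],60],
    [[-0.9,-0.66,-0.03],[0,0,0],60],
    [[-0.9,-0.66,-0.03],[0,0,0],60],
    [[-0.9,-0.66,-0.03],[0,0,0],60],
    [[-0.9,-0.66,-0.03],[0,0,0],60],
    [[-0.9,-0.66,-0.03],[0,0,0],60],
    [[-0.9,-0.66,-0.03],[0,0,0],60],
    [[-0.9,-0.66,-0.03],[0,0,0],60],
    [[-0.9,-0.66,-0.03],[0,0,0],60]
  ]
}}

```text
time_s: 18.38
position: [0.3578, -0.0856, 0.3266]
ee_rot: [[-0.104, 0.995, -0.0], [0.995, 0.104, 0.001], [0.001, -0.0, -1.0]]
contact_force: [0.4, -0.0, 0.1]
grip_width: 0.704
gripper_force: 0.0
```

Run:
```python
from mv import *
rows()
snap('scene','s3');c=snap('top','t3')
crop('t3','t3c',130,160,370,325,3.33)
im=cv2.imread('pics/t3c.png')
for y in (.054,0,-.054):
    u,v=proj(c,(*pw(-.096,y),.044));u=(u-130+.5)*3.33;v=(v-160+.5)*3.33
    print(u,v);cv2.circle(im,(int(u),int(v)),3,(255,0,255),1)
u,v=proj(c,(*pw(.04,-.045),.186));print('cradle',(u-130+.5)*3.33,(v-160+.5)*3.33)
cv2.imwrite('pics/t3c.png',im)
```

```text
t 18.4 p [ 0.3578 -0.0856  0.3266] th 1.675 F [ 0.4 -0.   0.1] w 60.1
158.00810113818463 372.61405423027884
231.41565584406996 366.07329057508775
304.9383115931122 359.4902256680311
cradle 240.96489462264097 148.95906139700028
```

View pics/t3c.png

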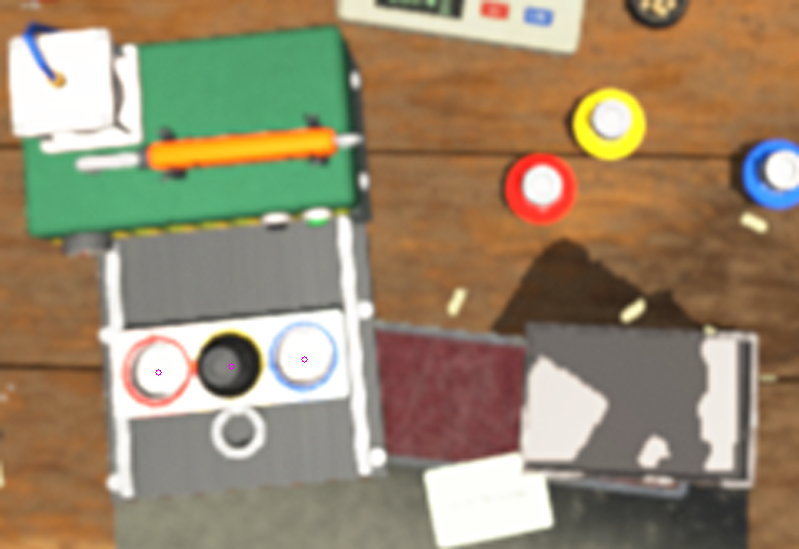

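The hook is back in its cradle (handle at px 240,148). The carriage is out, with one worn die (black) in the yellow station at (229,365). The red and blue bores are empty and match my predictions. Next I'll pull the worn die.

Run:
```python
from mv import *
rows((*pw(-.096,0),.15,1.675),(*pw(-.096,0),.053,1.675))
print(pw(-.096,0))
```

```text
t 18.5 p [ 0.3579 -0.0854  0.3265] th 1.676 F [ 0.6  1.1 -0.7] w 59.8
wp [1.0074, 0.3176, 0.4419] [-0.0, -0.0001, 0.0002] rows>= 8
wp [1.0072, 0.3177, 0.6844] [-0.0, -0.0001, 0.0002] rows>= 9
(np.float64(0.4417256998259351), np.float64(0.3287671536305718))
```

Call:
{"method": "apply_moves", "body": {
  "series": [
    [[0.5,0.158,0.1],[0,0,0],60],
    [[1,0.317,0.2],[0,0,0],60],
    [[1,0.317,0.2],[0,0,0],60],
    [[1,0.317,0.3],[0,0,0],60],
    [[1,0.317,0.4],[0,0,0],60],
    [[1,0.317,0.4],[0,0,0],60],
    [[1,0.317,0.45],[0,0,0],60],
    [[1,0.317,0.45],[0,0,0],60],
    [[1,0.317,0.45],[0,0,0],60],
    [[1,0.317,0.45],[0,0,0],60],
    [[1,0.317,0.45],[0,0,0],60]
  ]
}}

```text
time_s: 19.85
position: [0.4431, 0.324, 0.1481]
ee_rot: [[-0.102, 0.995, 0.002], [0.995, 0.102, 0.001], [0.001, 0.002, -1.0]]
contact_force: [-0.1, 0.7, -0.2]
grip_width: 0.702
gripper_force: 0.0
```

Run:
```python
from mv import *
rows((*pw(-.096,0),.053,1.675))
```

```text
t 19.9 p [0.4431 0.324  0.1481] th 1.673 F [-0.1  0.7 -0.2] w 60.0
wp [0.0122, -0.0028, 0.2378] [0.0003, -0.0001, -0.0003] rows>= 2
```

Call:
{"method": "apply_moves", "body": {
  "series": [
    [[0.0122,-0.0028,0.06],[0,0,0],60],
    [[0.0122,-0.0028,0.15],[0,0,0],60],
    [[0.0122,-0.0028,0.2],[0,0,0],60],
    [[0.0122,-0.0028,0.237],[0,0,0],60],
    [[0.0122,-0.0028,0.237],[0,0,0],60],
    [[0.0122,-0.0028,0.237],[0,0,0],20],
    [[0.0122,-0.0028,0.237],[0,0,0],20],
    [[0.0122,-0.0028,0.237],[0,0,0],20],
    [[0.0122,-0.0028,0.237],[0,0,0],20],
    [[0.0122,-0.0028,0.237],[0,0,0],20],
    [[0.0122,-0.0028,0.237],[0,0,0],20]
  ],
  "squeeze": 100
}}

```text
time_s: 21.22
position: [0.4425, 0.3295, 0.0536]
ee_rot: [[-0.103, 0.995, 0.003], [0.995, 0.103, 0.001], [0.001, 0.004, -1.0]]
contact_force: [0.6, -0.8, 6.5]
grip_width: 0.297
gripper_force: 97.9
```

Run:
```python
from mv import *
rows((*pw(-.096,0),.053,1.675));print(state()['wrist_torque'],pw(-.096,0))
```

```text
t 21.2 p [0.4425 0.3295 0.0536] th 1.674 F [ 0.6 -0.8  6.5] w 25.4
wp [-0.0015, -0.0022, 0.0016] [0.0006, -0.0001, -0.0002] rows>= 1
[-0.16988681 -0.21416143 -0.09903939] (np.float64(0.4417256998259351), np.float64(0.3287671536305718))
```

Call:
{"method": "apply_moves", "body": {
  "series": [
    [[0,0,-0.01],[0,0,0],20],
    [[0,0,-0.02],[0,0,0],20],
    [[0,0,-0.04],[0,0,0],20],
    [[0,0,-0.07],[0,0,0],20],
    [[0,0,-0.12],[0,0,0],20],
    [[0,0,-0.2],[0,0,0],20],
    [[0,0,-0.25],[0,0,0],20],
    [[0,0,-0.25],[0,0,0],20],
    [[0,0,-0.25],[0,0,0],20]
  ]
}}

```text
time_s: 22.35
position: [0.44, 0.3286, 0.1507]
ee_rot: [[-0.103, 0.995, -0.002], [0.995, 0.103, -0.001], [-0.001, -0.002, -1.0]]
contact_force: [-0.7, 0.0, -2.7]
grip_width: 0.292
gripper_force: 101.5
```

Run:
```python
from mv import *
rows((.419,.03,.15,1.675),(.419,.03,.049,1.675))
snap('scene','s4');crop('s4','s4c',150,200,310,320,4)
```

```text
t 22.4 p [0.44   0.3286 0.1507] th 1.674 F [-0.7  0.  -2.7] w 24.9
wp [-0.7372, -0.1287, 0.0025] [-0.0003, 0.0001, -0.0002] rows>= 5
wp [-0.737, -0.1282, 0.255] [-0.0003, 0.0001, -0.0002] rows>= 6
```

View pics/s4c.png

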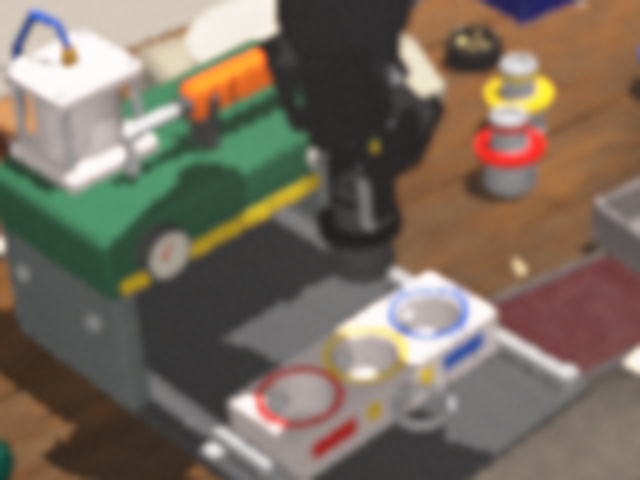

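The worn die is in the gripper, upright, and all three bores are empty. Now to the tray.

Call:
{"method": "apply_moves", "body": {
  "series": [
    [[-0.3,-0.05,0],[0,0,0],20],
    [[-0.6,-0.1,0],[0,0,0],20],
    [[-0.737,-0.128,0],[0,0,0],20],
    [[-0.737,-0.128,0],[0,0,0],20],
    [[-0.737,-0.128,0],[0,0,0],20],
    [[-0.737,-0.128,0.05],[0,0,0],20],
    [[-0.737,-0.128,0.1],[0,0,0],20],
    [[-0.737,-0.128,0.18],[0,0,0],20],
    [[-0.737,-0.128,0.22],[0,0,0],20],
    [[-0.737,-0.128,0.24],[0,0,0],20],
    [[-0.737,-0.128,0.255],[0,0,0],20],
    [[-0.737,-0.128,0.255],[0,0,0],20]
  ]
}}

```text
time_s: 23.9
position: [0.4201, 0.0305, 0.0498]
ee_rot: [[-0.103, 0.995, -0.0], [0.995, 0.103, 0.0], [0.0, -0.0, -1.0]]
contact_force: [0.8, -0.2, -2.1]
grip_width: 0.288
gripper_force: 101.5
```

Call:
{"method": "apply_moves", "body": {
  "series": [
    [[0,0,0.005],[0,0,0],20],
    [[0,0,0.009],[0,0,0],20],
    [[0,0,0.009],[0,0,0],20],
    [[0,0,0.009],[0,0,0],60],
    [[0,0,0.009],[0,0,0],60],
    [[0,0,0.009],[0,0,0],60],
    [[0,0,-0.1],[0,0,0],60],
    [[0,0,-0.2],[0,0,0],60],
    [[0,0,-0.25],[0,0,0],60],
    [[0,0,-0.25],[0,0,0],60]
  ]
}}

```text
time_s: 25.15
position: [0.4215, 0.0302, 0.1514]
ee_rot: [[-0.103, 0.995, 0.004], [0.995, 0.103, -0.001], [-0.001, 0.004, -1.0]]
contact_force: [0.1, 0.2, -0.8]
grip_width: 0.703
gripper_force: 0.0
```

Run:
```python
from mv import *
snap('scene','s5');c=snap('top','t5')
crop('t5','t5c',230,170,390,290,5)
rows((.5757,.1022,.15,1.675),(.5757,.1022,.039,1.675))
```

```text
t 25.2 p [0.4198 0.0305 0.1492] th 1.673 F [ 0.5  0.1 -0.6] w 60.1
wp [0.1383, 0.4062, -0.0023] [-0.0001, -0.0, -0.0002] rows>= 3
wp [0.1382, 0.4064, 0.2752] [-0.0001, -0.0, -0.0002] rows>= 4
```

View pics/t5c.png

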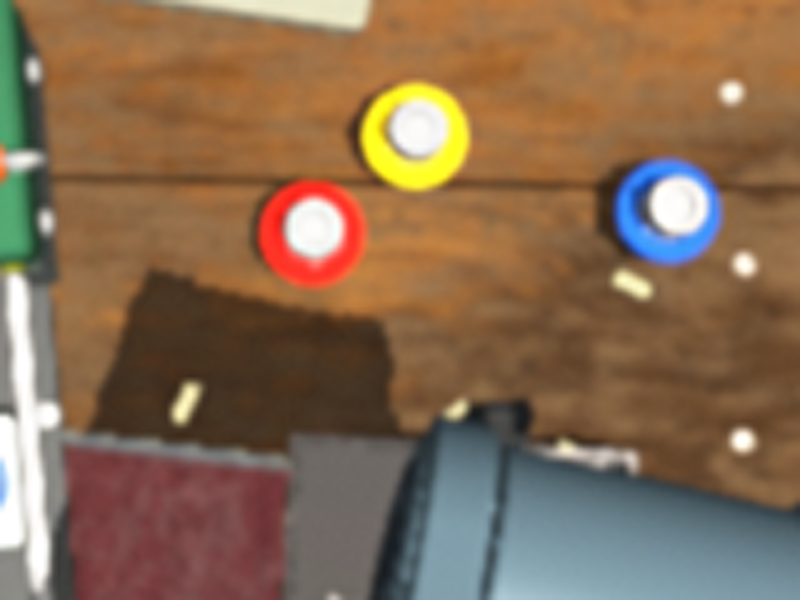

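Dies in this crop (boss centres): red (315,228), yellow (419,127), blue (679,205); nothing has been disturbed.

Run:
```python
from mv import *
c=dict(np.load('t5.npz'))
for n,b,k in (('red',(315,228),(313,233)),('yel',(419,127),(415,136)),('blu',(679,205),(668,212))):
    g=lambda q:(230+q[0]/5-.5,170+q[1]/5-.5)
    print(n,at(c,*g(b),.06).round(4),at(c,*g(k),.034).round(4))
```

```text
red [0.5761 0.1031 0.06  ] [0.5766 0.1035 0.034 ]
yel [0.6265 0.0527 0.06  ] [0.6264 0.0527 0.034 ]
blu [ 0.5897 -0.0739  0.06  ] [ 0.5896 -0.0738  0.034 ]
```

Call:
{"method": "apply_moves", "body": {
  "series": [
    [[0.07,0.2,0],[0,0,0],60],
    [[0.14,0.407,0],[0,0,0],60],
    [[0.14,0.407,0],[0,0,0],60],
    [[0.14,0.407,0],[0,0,0],60],
    [[0.14,0.407,0.1],[0,0,0],60],
    [[0.14,0.407,0.1],[0,0,0],60],
    [[0.14,0.407,0.1],[0,0,0],60]
  ]
}}

```text
time_s: 26.12
position: [0.5758, 0.1026, 0.1101]
ee_rot: [[-0.102, 0.995, -0.001], [0.995, 0.102, 0.0], [0.0, -0.001, -1.0]]
contact_force: [0.3, 0.4, -0.2]
grip_width: 0.701
gripper_force: 0.0
```

Run:
```python
from mv import *
rows((.576,.1032,.0375,1.675))
```

```text
t 26.1 p [0.5758 0.1026 0.1101] th 1.673 F [ 0.3  0.4 -0.2] w 59.9
wp [0.0015, 0.0007, 0.1815] [-0.0002, -0.0, -0.0003] rows>= 2
```

Call:
{"method": "apply_moves", "body": {
  "series": [
    [[0.0015,0,0.06],[0,0,0],60],
    [[0.0015,0,0.12],[0,0,0],60],
    [[0.0015,0,0.16],[0,0,0],60],
    [[0.0015,0,0.18],[0,0,0],60],
    [[0.0015,0,0.18],[0,0,0],60],
    [[0.0015,0,0.18],[0,0,0],20],
    [[0.0015,0,0.18],[0,0,0],20],
    [[0.0015,0,0.18],[0,0,0],20],
    [[0.0015,0,0.18],[0,0,0],20],
    [[0.0015,0,0.18],[0,0,0],20]
  ],
  "squeeze": 80
}}

```text
time_s: 27.38
position: [0.5772, 0.1034, 0.0392]
ee_rot: [[-0.103, 0.995, 0.002], [0.995, 0.103, -0.0], [-0.0, 0.002, -1.0]]
contact_force: [-1.3, 0.4, 5.9]
grip_width: 0.297
gripper_force: 78.4
```

Call:
{"method": "apply_moves", "body": {
  "series": [
    [[0,0,-0.05],[0,0,0],20],
    [[0,0,-0.15],[0,0,0],20],
    [[0,0,-0.25],[0,0,0],20],
    [[0,0,-0.25],[0,0,0],20],
    [[0,0,-0.25],[0,0,0],20]
  ]
}}

```text
time_s: 28.0
position: [0.5758, 0.1035, 0.1378]
ee_rot: [[-0.103, 0.995, -0.001], [0.995, 0.103, 0.0], [0.0, -0.001, -1.0]]
contact_force: [0.1, 0.8, -1.7]
grip_width: 0.299
gripper_force: 78.9
```

Run:
```python
from mv import *
rows((*pw(-.096,.054),.15,1.675)); print(pw(-.096,.054))
```

```text
t 28.0 p [0.5758 0.1035 0.1378] th 1.673 F [ 0.1  0.8 -1.7] w 25.6
wp [0.7296, -0.276, -0.0304] [-0.0001, -0.0, -0.0002] rows>= 5
(np.float64(0.43608222374313177), np.float64(0.38247144747848333))
```

Call:
{"method": "apply_moves", "body": {
  "series": [
    [[0,-0.15,-0.03],[0,0,0],20],
    [[0.05,-0.276,-0.03],[0,0,0],20],
    [[0.2,-0.276,-0.03],[0,0,0],20],
    [[0.36,-0.276,-0.03],[0,0,0],20],
    [[0.5,-0.276,-0.03],[0,0,0],20],
    [[0.65,-0.276,-0.03],[0,0,0],20],
    [[0.73,-0.276,-0.03],[0,0,0],20],
    [[0.73,-0.276,-0.03],[0,0,0],20],
    [[0.73,-0.276,-0.03],[0,0,0],20],
    [[0.73,-0.276,-0.03],[0,0,0],20]
  ]
}}

```text
time_s: 29.25
position: [0.4365, 0.3813, 0.1493]
ee_rot: [[-0.101, 0.995, -0.001], [0.995, 0.101, -0.001], [-0.001, -0.001, -1.0]]
contact_force: [0.2, 0.8, -1.5]
grip_width: 0.299
gripper_force: 79.3
```

Run:
```python
from mv import *
rows((*pw(-.096,.054),.10,1.675),(*pw(-.096,.054),.081,1.675))
```

```text
t 29.2 p [0.4365 0.3813 0.1493] th 1.672 F [ 0.2  0.8 -1.5] w 25.6
wp [0.0032, -0.0006, 0.1232] [-0.0002, 0.0001, -0.0005] rows>= 1
wp [0.0032, -0.0005, 0.1707] [-0.0002, 0.0001, -0.0005] rows>= 2
```

Call:
{"method": "apply_moves", "body": {
  "series": [
    [[0.003,0,0.06],[0,0,0],20],
    [[0.003,0,0.12],[0,0,0],20],
    [[0.003,0,0.15],[0,0,0],20],
    [[0.003,0,0.165],[0,0,0],20],
    [[0.003,0,0.175],[0,0,0],20],
    [[0.003,0,0.182],[0,0,0],20],
    [[0.003,0,0.182],[0,0,0],20]
  ]
}}

```text
time_s: 30.12
position: [0.4366, 0.3839, 0.0774]
ee_rot: [[-0.103, 0.995, 0.0], [0.995, 0.103, 0.0], [0.0, 0.0, -1.0]]
contact_force: [-0.8, -0.3, -1.5]
grip_width: 0.296
gripper_force: 79.3
```

Call:
{"method": "apply_moves", "body": {
  "series": [
    [[0,0,0.01],[0,0,0],20],
    [[0,0,0.02],[0,0,0],20],
    [[0,0,0.03],[0,0,0],20],
    [[0,0,0.04],[0,0,0],20],
    [[0,0,0.05],[0,0,0],20],
    [[0,0,0.055],[0,0,0],20],
    [[0,0,0.055],[0,0,0],20]
  ]
}}

```text
time_s: 31.0
position: [0.4367, 0.3838, 0.0551]
ee_rot: [[-0.103, 0.995, 0.0], [0.995, 0.103, -0.0], [-0.0, 0.0, -1.0]]
contact_force: [-0.6, -0.7, 2.3]
grip_width: 0.293
gripper_force: 79.8
```

Call:
{"method": "apply_moves", "body": {
  "series": [
    [[0,0,0.003],[0,0,0],20],
    [[0,0,0.006],[0,0,0],20],
    [[0,0,0.006],[0,0,0],20]
  ]
}}

```text
time_s: 31.38
position: [0.4382, 0.384, 0.055]
ee_rot: [[-0.103, 0.995, 0.003], [0.995, 0.103, 0.001], [0.0, 0.003, -1.0]]
contact_force: [-2.1, -3.3, 14.6]
grip_width: 0.297
gripper_force: 81.1
```

Call:
{"method": "apply_moves", "body": {
  "series": [
    [[0,0,0],[0,0,0],20],
    [[0,0,0],[0,0,0],45],
    [[0,0,0],[0,0,0],45],
    [[0,0,0],[0,0,0],45],
    [[0,0,-0.08],[0,0,0],45],
    [[0,0,-0.25],[0,0,0],60],
    [[0,0,-0.25],[0,0,0],60],
    [[-0.3,0,-0.25],[0,0,0],60],
    [[-0.6,0,-0.25],[0,0,0],60],
    [[-0.75,0,-0.25],[0,0,0],60],
    [[-0.75,0,-0.25],[0,0,0],60],
    [[-0.75,0,-0.25],[0,0,0],60]
  ]
}}

```text
time_s: 32.88
position: [0.4668, 0.0832, 0.1521]
ee_rot: [[-0.102, 0.995, -0.001], [0.995, 0.102, -0.0], [-0.0, -0.001, -1.0]]
contact_force: [1.0, -0.0, 0.6]
grip_width: 0.704
gripper_force: 0.0
```

Run:
```python
from mv import *
rows((.6264,.0527,.11,1.675))
c=snap('top','t6');snap('scene','s6')
a=cv2.resize(cv2.imread('pics/t6.png')[170:300,150:390],None,fx=3.3,fy=3.3);cv2.imwrite('pics/t6c.png',a)
```

```text
t 32.9 p [0.4668 0.0832 0.1521] th 1.673 F [ 1.  -0.   0.6] w 60.1
wp [-0.1164, 0.3894, 0.1049] [-0.0001, 0.0, -0.0004] rows>= 3
```

View pics/t6c.png

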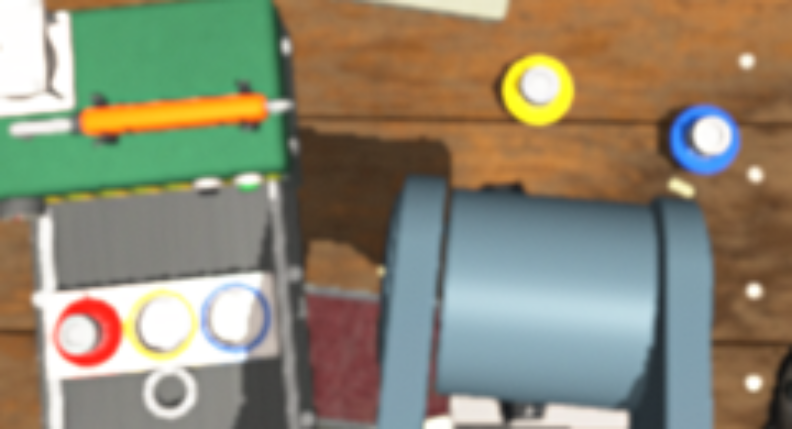

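The red die is seated in the left station. Yellow (540,85) and blue (711,135) haven't moved. Next is yellow.

Call:
{"method": "apply_moves", "body": {
  "series": [
    [[-0.06,0.2,0],[0,0,0],60],
    [[-0.116,0.389,0],[0,0,0],60],
    [[-0.116,0.389,0.05],[0,0,0],60],
    [[-0.116,0.389,0.1],[0,0,0],60],
    [[-0.116,0.389,0.105],[0,0,0],60],
    [[-0.116,0.389,0.105],[0,0,0],60],
    [[-0.116,0.389,0.105],[0,0,0],60]
  ]
}}

```text
time_s: 33.85
position: [0.6268, 0.0556, 0.112]
ee_rot: [[-0.103, 0.995, 0.002], [0.995, 0.103, -0.0], [-0.0, 0.002, -1.0]]
contact_force: [0.0, -1.2, 0.3]
grip_width: 0.701
gripper_force: 0.0
```

Run:
```python
from mv import *
rows((.6264,.0527,.0385,1.675))
```

```text
t 33.9 p [0.6268 0.0556 0.112 ] th 1.674 F [ 0.  -1.2  0.3] w 59.9
wp [-0.0071, -0.002, 0.1837] [0.0003, 0.0, -0.0002] rows>= 2
```

Call:
{"method": "apply_moves", "body": {
  "series": [
    [[-0.007,-0.002,0.06],[0,0,0],60],
    [[-0.007,-0.002,0.12],[0,0,0],60],
    [[-0.007,-0.002,0.16],[0,0,0],60],
    [[-0.007,-0.002,0.182],[0,0,0],60],
    [[-0.007,-0.002,0.182],[0,0,0],60],
    [[-0.007,-0.002,0.182],[0,0,0],20],
    [[-0.007,-0.002,0.182],[0,0,0],20],
    [[-0.007,-0.002,0.182],[0,0,0],20],
    [[-0.007,-0.002,0.182],[0,0,0],20],
    [[-0.007,-0.002,0.182],[0,0,0],20]
  ]
}}

```text
time_s: 35.1
position: [0.6271, 0.0522, 0.0392]
ee_rot: [[-0.103, 0.995, 0.002], [0.995, 0.103, -0.0], [-0.0, 0.002, -1.0]]
contact_force: [-1.5, 0.4, 6.2]
grip_width: 0.297
gripper_force: 79.1
```

Call:
{"method": "apply_moves", "body": {
  "series": [
    [[0,0,-0.05],[0,0,0],20],
    [[0,0,-0.15],[0,0,0],20],
    [[0,0,-0.28],[0,0,0],20],
    [[0,-0.15,-0.28],[0,0,0],20],
    [[0,-0.3,-0.28],[0,0,0],20],
    [[0,-0.4,-0.28],[0,0,0],20],
    [[0,-0.4,-0.28],[0,0,0],20],
    [[0,-0.4,-0.28],[0,0,0],20]
  ]
}}

```text
time_s: 36.1
position: [0.4681, 0.0357, 0.1511]
ee_rot: [[-0.102, 0.995, 0.003], [0.995, 0.102, -0.0], [-0.001, 0.002, -1.0]]
contact_force: [-0.1, -0.2, -1.8]
grip_width: 0.292
gripper_force: 79.7
```

Run:
```python
from mv import *
rows((*pw(-.096,0),.15,1.675))
```

```text
t 36.1 p [0.4681 0.0357 0.1511] th 1.673 F [-0.1 -0.2 -1.8] w 24.9
wp [0.7355, 0.0092, 0.0023] [0.0004, 0.0001, -0.0003] rows>= 5
```

Call:
{"method": "apply_moves", "body": {
  "series": [
    [[0.2,0.009,0],[0,0,0],20],
    [[0.35,0.009,0],[0,0,0],20],
    [[0.5,0.009,0],[0,0,0],20],
    [[0.65,0.009,0],[0,0,0],20],
    [[0.735,0.009,0],[0,0,0],20],
    [[0.735,0.009,0],[0,0,0],20],
    [[0.735,0.009,0],[0,0,0],20],
    [[0.735,0.009,0.05],[0,0,0],20],
    [[0.735,0.009,0.1],[0,0,0],20],
    [[0.735,0.009,0.12],[0,0,0],20],
    [[0.735,0.009,0.12],[0,0,0],20],
    [[0.735,0.009,0.12],[0,0,0],20]
  ]
}}

```text
time_s: 37.6
position: [0.4414, 0.3286, 0.1028]
ee_rot: [[-0.102, 0.995, 0.001], [0.995, 0.102, 0.001], [0.0, 0.001, -1.0]]
contact_force: [0.3, -0.3, -0.4]
grip_width: 0.296
gripper_force: 79.7
```

Run:
```python
from mv import *
rows((*pw(-.096,0),.08,1.675))
```

```text
t 37.6 p [0.4414 0.3286 0.1028] th 1.673 F [ 0.3 -0.3 -0.4] w 25.3
wp [0.0002, 0.0008, 0.057] [0.0002, -0.0001, -0.0003] rows>= 1
```

Call:
{"method": "apply_moves", "body": {
  "series": [
    [[0.001,0.001,0.03],[0,0,0],20],
    [[0.001,0.001,0.05],[0,0,0],20],
    [[0.001,0.001,0.06],[0,0,0],20],
    [[0.001,0.001,0.07],[0,0,0],20],
    [[0.001,0.001,0.07],[0,0,0],20]
  ]
}}

```text
time_s: 38.22
position: [0.4478, 0.3313, 0.0818]
ee_rot: [[-0.103, 0.995, 0.014], [0.995, 0.103, 0.004], [0.003, 0.014, -1.0]]
contact_force: [-0.5, -4.3, 41.0]
grip_width: 0.296
gripper_force: 84.4
```

Call:
{"method": "apply_moves", "body": {
  "series": [
    [[0,0,0.01],[0,0,0],20],
    [[0,0,0.02],[0,0,0],20],
    [[0,0,0.03],[0,0,0],20],
    [[0,0,0.04],[0,0,0],20],
    [[0,0,0.05],[0,0,0],20],
    [[0,0,0.054],[0,0,0],20],
    [[0,0,0.054],[0,0,0],20]
  ]
}}

```text
time_s: 39.1
position: [0.4435, 0.3306, 0.0547]
ee_rot: [[-0.103, 0.995, 0.006], [0.995, 0.103, 0.003], [0.002, 0.006, -1.0]]
contact_force: [1.1, 2.5, 17.3]
grip_width: 0.293
gripper_force: 83.5
```

Call:
{"method": "apply_moves", "body": {
  "series": [
    [[0,0,0],[0,0,0],20],
    [[0,0,0],[0,0,0],45],
    [[0,0,0],[0,0,0],45],
    [[0,0,0],[0,0,0],45],
    [[0,0,-0.08],[0,0,0],45],
    [[0,0,-0.25],[0,0,0],60],
    [[0,0,-0.25],[0,0,0],60],
    [[-0.3,0,-0.25],[0,0,0],60],
    [[-0.6,0,-0.25],[0,0,0],60],
    [[-0.95,0,-0.25],[0,0,0],60],
    [[-0.95,0,-0.25],[0,0,0],60],
    [[-0.95,0,-0.25],[0,0,0],60]
  ]
}}

```text
time_s: 40.6
position: [0.4722, 0.0165, 0.1515]
ee_rot: [[-0.103, 0.995, -0.001], [0.995, 0.103, 0.0], [0.0, -0.001, -1.0]]
contact_force: [1.3, 0.7, 0.5]
grip_width: 0.704
gripper_force: 0.0
```

Run:
```python
from mv import *
rows((.5897,-.0738,.11,1.675))
c=snap('top','t7');snap('scene','s7')
a=cv2.resize(cv2.imread('pics/t7.png')[180:300,150:390],None,fx=2,fy=2);b=cv2.resize(cv2.imread('pics/s7.png')[190:320,150:390],None,fx=2,fy=2);cv2.imwrite('pics/t7c.png',np.vstack([a,b]))
```

```text
t 40.6 p [0.4722 0.0165 0.1515] th 1.674 F [1.3 0.7 0.5] w 60.1
wp [-0.2548, 0.2692, 0.1032] [-0.0002, -0.0001, -0.0002] rows>= 3
```

View pics/t7c.png

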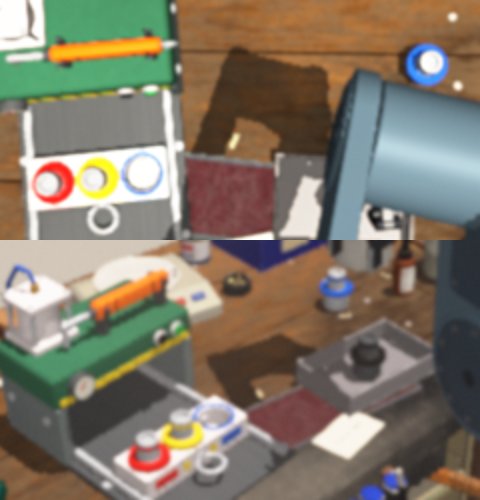

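Red and yellow are seated level, the worn die stands upright in the tray, and blue hasn't moved (top px 365,211).

Call:
{"method": "apply_moves", "body": {
  "series": [
    [[-0.12,0.13,0],[0,0,0],60],
    [[-0.255,0.269,0],[0,0,0],60],
    [[-0.255,0.269,0.05],[0,0,0],60],
    [[-0.255,0.269,0.1],[0,0,0],60],
    [[-0.255,0.269,0.1],[0,0,0],60],
    [[-0.255,0.269,0.1],[0,0,0],60],
    [[-0.255,0.269,0.1],[0,0,0],60]
  ]
}}

```text
time_s: 41.58
position: [0.5906, -0.0715, 0.1134]
ee_rot: [[-0.103, 0.995, 0.001], [0.995, 0.103, -0.0], [-0.001, 0.001, -1.0]]
contact_force: [0.8, 0.4, 0.4]
grip_width: 0.707
gripper_force: 0.0
```

Run:
```python
from mv import *
rows((.5897,-.0738,.0385,1.675))
```

```text
t 41.6 p [ 0.5906 -0.0715  0.1134] th 1.674 F [0.8 0.4 0.4] w 60.4
wp [-0.0053, -0.0031, 0.1873] [0.0002, 0.0001, -0.0001] rows>= 2
```

Call:
{"method": "apply_moves", "body": {
  "series": [
    [[-0.005,-0.003,0.06],[0,0,0],60],
    [[-0.005,-0.003,0.12],[0,0,0],60],
    [[-0.005,-0.003,0.16],[0,0,0],60],
    [[-0.005,-0.003,0.187],[0,0,0],60],
    [[-0.005,-0.003,0.187],[0,0,0],60],
    [[-0.005,-0.003,0.187],[0,0,0],20],
    [[-0.005,-0.003,0.187],[0,0,0],20],
    [[-0.005,-0.003,0.187],[0,0,0],20],
    [[-0.005,-0.003,0.187],[0,0,0],20],
    [[-0.005,-0.003,0.187],[0,0,0],20]
  ]
}}

```text
time_s: 42.82
position: [0.5904, -0.0745, 0.0387]
ee_rot: [[-0.103, 0.995, 0.002], [0.995, 0.103, -0.001], [-0.001, 0.002, -1.0]]
contact_force: [0.4, 0.5, 6.1]
grip_width: 0.3
gripper_force: 78.5
```

Call:
{"method": "apply_moves", "body": {
  "series": [
    [[0,0,-0.05],[0,0,0],20],
    [[0,0,-0.15],[0,0,0],20],
    [[0,0,-0.28],[0,0,0],20],
    [[0,-0.15,-0.28],[0,0,0],20],
    [[0.1,-0.28,-0.28],[0,0,0],20],
    [[0.25,-0.28,-0.28],[0,0,0],20],
    [[0.4,-0.28,-0.28],[0,0,0],20],
    [[0.5,-0.28,-0.28],[0,0,0],20],
    [[0.5,-0.28,-0.28],[0,0,0],20],
    [[0.5,-0.28,-0.28],[0,0,0],20]
  ]
}}

```text
time_s: 44.08
position: [0.4575, 0.1129, 0.15]
ee_rot: [[-0.103, 0.995, 0.0], [0.995, 0.103, -0.0], [-0.001, 0.0, -1.0]]
contact_force: [0.8, -0.3, -2.5]
grip_width: 0.296
gripper_force: 80.0
```

Run:
```python
from mv import *
rows((.4483,.2766,.15,1.675))
```

```text
t 44.1 p [0.4575 0.1129 0.15  ] th 1.674 F [ 0.8 -0.3 -2.5] w 25.3
wp [0.4094, 0.0193, -0.0003] [0.0, 0.0001, -0.0001] rows>= 3
```

Call:
{"method": "apply_moves", "body": {
  "series": [
    [[0.15,0.019,0],[0,0,0],20],
    [[0.3,0.019,0],[0,0,0],20],
    [[0.409,0.019,0],[0,0,0],20],
    [[0.409,0.019,0],[0,0,0],20],
    [[0.409,0.019,0.04],[0,0,0],20],
    [[0.409,0.019,0.08],[0,0,0],20],
    [[0.409,0.019,0.12],[0,0,0],20],
    [[0.409,0.019,0.12],[0,0,0],20],
    [[0.409,0.019,0.12],[0,0,0],20]
  ]
}}

```text
time_s: 45.2
position: [0.4486, 0.2765, 0.1016]
ee_rot: [[-0.102, 0.995, 0.0], [0.995, 0.102, -0.0], [-0.0, 0.0, -1.0]]
contact_force: [1.2, 0.5, -1.6]
grip_width: 0.298
gripper_force: 80.0
```

Run:
```python
from mv import *
rows((.4483,.2766,.08,1.675))
```

```text
t 45.2 p [0.4486 0.2765 0.1016] th 1.673 F [ 1.2  0.5 -1.6] w 25.4
wp [0.0003, -0.0008, 0.054] [0.0, 0.0, -0.0003] rows>= 1
```

Call:
{"method": "apply_moves", "body": {
  "series": [
    [[0,0,0.03],[0,0,0],20],
    [[0,0,0.045],[0,0,0],20],
    [[0,0,0.053],[0,0,0],20],
    [[0,0,0.06],[0,0,0],20],
    [[0,0,0.06],[0,0,0],20]
  ]
}}

```text
time_s: 45.82
position: [0.4486, 0.2768, 0.0775]
ee_rot: [[-0.103, 0.995, 0.001], [0.995, 0.103, 0.0], [0.0, 0.001, -1.0]]
contact_force: [1.4, 0.7, -3.0]
grip_width: 0.297
gripper_force: 79.7
```

Free in the bore; press on.

Call:
{"method": "apply_moves", "body": {
  "series": [
    [[0,0,0.01],[0,0,0],20],
    [[0,0,0.02],[0,0,0],20],
    [[0,0,0.03],[0,0,0],20],
    [[0,0,0.04],[0,0,0],20],
    [[0,0,0.05],[0,0,0],20],
    [[0,0,0.058],[0,0,0],20],
    [[0,0,0.061],[0,0,0],20],
    [[0,0,0.061],[0,0,0],20]
  ]
}}

```text
time_s: 46.82
position: [0.4495, 0.2769, 0.0545]
ee_rot: [[-0.103, 0.995, 0.002], [0.995, 0.103, 0.0], [0.0, 0.002, -1.0]]
contact_force: [-2.1, -2.6, 13.6]
grip_width: 0.295
gripper_force: 81.9
```

Call:
{"method": "apply_moves", "body": {
  "series": [
    [[0,0,0],[0,0,0],20],
    [[0,0,0],[0,0,0],45],
    [[0,0,0],[0,0,0],45],
    [[0,0,0],[0,0,0],45],
    [[0,0,-0.08],[0,0,0],45],
    [[0,0,-0.25],[0,0,0],50],
    [[0,0,-0.4],[0,0,0],50],
    [[0,0,-0.5],[0,0,0],50],
    [[0,0,-0.5],[0,0,0],50],
    [[0,0,-0.5],[0,0,0],50]
  ]
}}

```text
time_s: 48.08
position: [0.4478, 0.2766, 0.2521]
ee_rot: [[-0.103, 0.995, -0.001], [0.995, 0.103, -0.0], [-0.0, -0.001, -1.0]]
contact_force: [0.4, 0.0, -0.7]
grip_width: 0.588
gripper_force: 0.0
```

Run:
```python
from mv import *
rows((.583,.2985,.25,1.675))
snap('top','t8');snap('scene','s8')
```

```text
t 48.1 p [0.4478 0.2766 0.2521] th 1.674 F [ 0.4  0.  -0.7] w 50.2
wp [0.0199, 0.3419, 0.0049] [-0.0002, 0.0, -0.0002] rows>= 3
```

Call:
{"method": "apply_moves", "body": {
  "series": [
    [[0.02,0.15,0],[0,0,0],50],
    [[0.02,0.3,0],[0,0,0],50],
    [[0.02,0.342,0],[0,0,0],50],
    [[0.02,0.342,0.04],[0,0,0],50],
    [[0.02,0.342,0.04],[0,0,0],50],
    [[0.02,0.342,0.04],[0,0,0],50]
  ]
}}

```text
time_s: 48.92
position: [0.5823, 0.2988, 0.2366]
ee_rot: [[-0.103, 0.995, -0.001], [0.995, 0.103, -0.0], [-0.0, -0.001, -1.0]]
contact_force: [0.4, 0.0, 0.4]
grip_width: 0.586
gripper_force: 0.0
```

Run:
```python
from mv import *
rows((.583,.2985,.1535,1.675))
```

```text
t 48.9 p [0.5823 0.2988 0.2366] th 1.674 F [0.4 0.  0.4] w 50.1
wp [-0.0009, 0.0019, 0.2078] [-0.0002, 0.0, -0.0001] rows>= 2
```

Call:
{"method": "apply_moves", "body": {
  "series": [
    [[-0.001,0.002,0.07],[0,0,0],45],
    [[-0.001,0.002,0.14],[0,0,0],45],
    [[-0.001,0.002,0.19],[0,0,0],40],
    [[-0.001,0.002,0.208],[0,0,0],40],
    [[-0.001,0.002,0.208],[0,0,0],40],
    [[-0.001,0.002,0.208],[0,0,0],10],
    [[-0.001,0.002,0.208],[0,0,0],10],
    [[-0.001,0.002,0.208],[0,0,0],10],
    [[-0.001,0.002,0.208],[0,0,0],10],
    [[-0.001,0.002,0.208],[0,0,0],10]
  ],
  "squeeze": 60
}}

```text
time_s: 50.18
position: [0.585, 0.2986, 0.1555]
ee_rot: [[-0.103, 0.995, 0.002], [0.995, 0.103, 0.0], [0.0, 0.002, -1.0]]
contact_force: [-1.6, -0.7, 6.7]
grip_width: 0.178
gripper_force: 59.4
```

Call:
{"method": "apply_moves", "body": {
  "series": [
    [[0,0,-0.05],[0,0,0],10],
    [[0,0,-0.15],[0,0,0],10],
    [[0,0,-0.34],[0,0,0],10],
    [[0,0,-0.34],[0,0,0],10],
    [[0.05,-0.2,-0.34],[0,0,0.03],10],
    [[0.112,-0.4,-0.34],[0,0,0.06],10],
    [[0.112,-0.6,-0.34],[0,0,0.09],10],
    [[0.112,-0.73,-0.34],[0,0,0.12],10],
    [[0.112,-0.73,-0.34],[0,0,0.15],10],
    [[0.112,-0.73,-0.34],[0,0,0.18],10],
    [[0.112,-0.73,-0.34],[0,0,0.21],10],
    [[0.112,-0.73,-0.34],[0,0,0.25],10]
  ]
}}

```text
time_s: 51.68
position: [0.2889, 0.3129, 0.2901]
ee_rot: [[0.986, 0.167, 0.0], [0.167, -0.986, 0.0], [0.0, -0.0, -1.0]]
contact_force: [0.6, 0.4, -2.0]
grip_width: 0.177
gripper_force: 59.2
```

Call:
{"method": "apply_moves", "body": {
  "series": [
    [[0,0,0],[0,0,0],10],
    [[0,0,0],[0,0,0],10],
    [[0,0,0],[0,0,0],10]
  ]
}}

```text
time_s: 52.05
position: [0.2893, 0.313, 0.2899]
ee_rot: [[0.985, 0.175, -0.0], [0.175, -0.985, -0.0], [-0.0, -0.0, -1.0]]
contact_force: [0.2, 0.8, -1.2]
grip_width: 0.178
gripper_force: 59.1
```

Run:
```python
from mv import *
rows((.2895,.3135,.12,.103),(.2895,.3135,.055,.103))
```

```text
t 52.0 p [0.2893 0.313  0.2899] th 0.175 F [ 0.2  0.8 -1.2] w 15.2
wp [0.0007, -0.0012, 0.4248] [0.0, 0.0, 0.0115] rows>= 3
wp [0.0007, -0.0012, 0.5873] [0.0, 0.0, 0.0115] rows>= 4
```

Call:
{"method": "apply_moves", "body": {
  "series": [
    [[0.001,-0.001,0.2],[0,0,0.0115],10],
    [[0.001,-0.001,0.4],[0,0,0.0115],10],
    [[0.001,-0.001,0.52],[0,0,0.0115],10],
    [[0.001,-0.001,0.56],[0,0,0.0115],10],
    [[0.001,-0.001,0.56],[0,0,0.0115],10],
    [[0.001,-0.001,0.58],[0,0,0.0115],10],
    [[0.001,-0.001,0.6],[0,0,0.0115],10],
    [[0.001,-0.001,0.61],[0,0,0.0115],10],
    [[0.001,-0.001,0.61],[0,0,0.0115],10]
  ]
}}

```text
time_s: 53.18
position: [0.2898, 0.3136, 0.0461]
ee_rot: [[0.995, 0.101, 0.0], [0.101, -0.995, 0.0], [0.0, -0.0, -1.0]]
contact_force: [-0.3, -0.5, -2.1]
grip_width: 0.171
gripper_force: 59.0
```

Call:
{"method": "apply_moves", "body": {
  "series": [
    [[0,0,0.01],[0,0,0],10],
    [[0,0,0.02],[0,0,0],10],
    [[0,0,0.03],[0,0,0],10],
    [[0,0,0.032],[0,0,0],10],
    [[0,0,0.032],[0,0,0],10]
  ]
}}

```text
time_s: 53.8
position: [0.2896, 0.3134, 0.033]
ee_rot: [[0.995, 0.101, -0.0], [0.101, -0.995, -0.0], [-0.0, 0.0, -1.0]]
contact_force: [-0.3, 0.2, -2.2]
grip_width: 0.178
gripper_force: 59.0
```

Run:
```python
from mv import *
rows((*pw(-.075,0),.033,.105))
snap('scene','s9')
```

```text
t 53.8 p [0.2896 0.3134 0.033 ] th 0.101 F [-0.3  0.2 -2.2] w 15.2
wp [0.4347, 0.0001, -0.0] [0.0, 0.0, -0.0006] rows>= 3
```

Call:
{"method": "apply_moves", "body": {
  "series": [
    [[0.02,0,0],[0,0,0],10],
    [[0.06,0,0],[0,0,0],10],
    [[0.1,0,0],[0,0,0],10],
    [[0.14,0,0],[0,0,0],10],
    [[0.18,0,0],[0,0,0],10],
    [[0.22,0,0],[0,0,0],10],
    [[0.26,0,0],[0,0,0],10],
    [[0.3,0,0],[0,0,0],10],
    [[0.34,0,0],[0,0,0],10],
    [[0.38,0,0],[0,0,0],10],
    [[0.41,0,0],[0,0,0],10],
    [[0.42,0,0],[0,0,0],10]
  ]
}}

```text
time_s: 55.35
position: [0.4587, 0.3305, 0.0335]
ee_rot: [[0.995, 0.1, 0.002], [0.1, -0.995, 0.0], [0.002, -0.0, -1.0]]
contact_force: [-2.6, -1.0, -0.1]
grip_width: 0.172
gripper_force: 59.3
```

Call:
{"method": "apply_moves", "body": {
  "series": [
    [[0.01,0,0],[0,0,0],10],
    [[0.02,0,0],[0,0,0],10],
    [[0.03,0,0],[0,0,0],10],
    [[0.04,0,0],[0,0,0],10],
    [[0.04,0,0],[0,0,0],10]
  ]
}}

```text
time_s: 55.98
position: [0.4728, 0.3321, 0.0331]
ee_rot: [[0.995, 0.101, -0.0], [0.101, -0.995, -0.0], [-0.0, 0.0, -1.0]]
contact_force: [-4.2, -0.1, -0.4]
grip_width: 0.176
gripper_force: 59.5
```

Call:
{"method": "apply_moves", "body": {
  "series": [
    [[0.006,0,0],[0,0,0],10],
    [[0.012,0,0],[0,0,0],10],
    [[0.018,0,0],[0,0,0],10],
    [[0.018,0,0],[0,0,0],10]
  ]
}}

```text
time_s: 56.48
position: [0.4736, 0.3325, 0.0312]
ee_rot: [[0.995, 0.103, -0.012], [0.102, -0.995, -0.003], [-0.012, 0.001, -1.0]]
contact_force: [-21.5, 0.4, 6.7]
grip_width: 0.177
gripper_force: 60.5
```

Call:
{"method": "apply_moves", "body": {
  "series": [
    [[0,0,0],[0,0,0],10],
    [[0,0,0],[0,0,0],10],
    [[-0.015,0,0],[0,0,0],10],
    [[-0.038,0,0],[0,0,0],10],
    [[-0.038,0,0],[0,0,0],10],
    [[-0.038,0,-0.02],[0,0,0],10],
    [[-0.038,0,-0.04],[0,0,0],10],
    [[-0.038,0,-0.06],[0,0,0],10],
    [[-0.038,0,-0.06],[0,0,0],10]
  ]
}}

```text
time_s: 57.6
position: [0.4657, 0.3316, 0.0583]
ee_rot: [[0.995, 0.101, 0.002], [0.101, -0.995, 0.001], [0.002, -0.001, -1.0]]
contact_force: [0.6, 0.3, -2.1]
grip_width: 0.178
gripper_force: 59.1
```

Call:
{"method": "apply_moves", "body": {
  "series": [
    [[-0.1,0,0],[0,0,0],10],
    [[-0.2,0,0],[0,0,0],10],
    [[-0.3,0,0],[0,0,0],10],
    [[-0.4,0,0],[0,0,0],10],
    [[-0.4,0,-0.15],[0,0,0],10],
    [[-0.4,0,-0.3],[0,0,0],10],
    [[-0.4,0,-0.45],[0,0,0],10],
    [[-0.4,0,-0.58],[0,0,0],10],
    [[-0.4,0,-0.58],[0,0,0],10],
    [[-0.4,0,-0.58],[0,0,0],10]
  ]
}}

```text
time_s: 58.85
position: [0.3051, 0.3148, 0.2882]
ee_rot: [[0.995, 0.101, -0.001], [0.101, -0.995, -0.001], [-0.001, 0.0, -1.0]]
contact_force: [0.7, -0.0, -2.3]
grip_width: 0.178
gripper_force: 59.3
```

Run:
```python
from mv import *
rows((.5845,.2985,.285,1.674))
```

```text
t 58.9 p [0.3051 0.3148 0.2882] th 0.101 F [ 0.7 -0.  -2.3] w 15.2
wp [0.6907, 0.1111, 0.0075] [-0.0001, 0.0002, -0.2503] rows>= 9
```

Call:
{"method": "apply_moves", "body": {
  "series": [
    [[0.15,0.02,0.0],[0,0,-0.03],10],
    [[0.3,0.05,0.0],[0,0,-0.06],10],
    [[0.45,0.07,0.0],[0,0,-0.09],10],
    [[0.6,0.1,0.0],[0,0,-0.12],10],
    [[0.691,0.111,0.0],[0,0,-0.15],10],
    [[0.691,0.111,0.0],[0,0,-0.18],10],
    [[0.691,0.111,0.0],[0,0,-0.21],10],
    [[0.691,0.111,0.0],[0,0,-0.25],10],
    [[0.691,0.111,0.0],[0,0,-0.25],10],
    [[0.691,0.111,0.0],[0,0,-0.25],10],
    [[0.691,0.111,0.0],[0,0,-0.25],10],
    [[0.691,0.111,0.0],[0,0,-0.25],10]
  ]
}}

```text
time_s: 60.35
position: [0.5849, 0.2988, 0.2885]
ee_rot: [[-0.1, 0.995, -0.001], [0.995, 0.1, -0.0], [-0.0, -0.001, -1.0]]
contact_force: [0.6, -0.5, -1.9]
grip_width: 0.178
gripper_force: 59.2
```

Run:
```python
from mv import *
rows((.5845,.2985,.1555,1.674))
```

```text
t 60.4 p [0.5849 0.2988 0.2885] th 1.671 F [ 0.6 -0.5 -1.9] w 15.2
wp [-0.0005, -0.0007, 0.3325] [-0.0001, 0.0, -0.0004] rows>= 3
```

Call:
{"method": "apply_moves", "body": {
  "series": [
    [[0,0,0.1],[0,0,0],10],
    [[0,0,0.2],[0,0,0],10],
    [[0,0,0.27],[0,0,0],10],
    [[0,0,0.3],[0,0,0],10],
    [[0,0,0.32],[0,0,0],10],
    [[0,0,0.333],[0,0,0],10],
    [[0,0,0.336],[0,0,0],10],
    [[0,0,0.336],[0,0,0],10]
  ]
}}

```text
time_s: 61.35
position: [0.585, 0.2991, 0.1556]
ee_rot: [[-0.101, 0.995, 0.0], [0.995, 0.101, 0.0], [0.0, 0.0, -1.0]]
contact_force: [-3.4, -0.4, 1.6]
grip_width: 0.178
gripper_force: 59.9
```

Seated on the saddles. Release, retreat, look.

Call:
{"method": "apply_moves", "body": {
  "series": [
    [[0,0,0],[0,0,0],40],
    [[0,0,0],[0,0,0],40],
    [[0,0,0],[0,0,0],40],
    [[0,0,0],[0,0,0],40],
    [[0,0,-0.05],[0,0,0],40],
    [[0,0,-0.1],[0,0,0],45],
    [[0,0,-0.3],[0,0,0],50],
    [[0,0,-0.4],[0,0,0],50],
    [[-0.2,-0.1,-0.4],[0,0,0],50],
    [[-0.5,-0.3,-0.4],[0,0,0],50],
    [[-0.8,-0.5,-0.4],[0,0,0],50],
    [[-0.8,-0.5,-0.4],[0,0,0],50]
  ]
}}

```text
time_s: 62.85
position: [0.4765, 0.0722, 0.3169]
ee_rot: [[-0.102, 0.995, 0.003], [0.995, 0.102, -0.001], [-0.001, 0.003, -1.0]]
contact_force: [-0.7, 0.5, 0.5]
grip_width: 0.586
gripper_force: 0.0
```

Call:
{"method": "apply_moves", "body": {
  "series": [
    [[0,0,0],[0,0,0],50],
    [[0,0,0],[0,0,0],50],
    [[0,0,0],[0,0,0],50],
    [[0,0,0],[0,0,0],50],
    [[0,0,0],[0,0,0],50],
    [[0,0,0],[0,0,0],50]
  ]
}}

```text
time_s: 63.6
position: [0.4772, 0.074, 0.3145]
ee_rot: [[-0.102, 0.995, -0.001], [0.995, 0.102, 0.0], [0.0, -0.001, -1.0]]
contact_force: [-0.0, -0.3, -0.5]
grip_width: 0.588
gripper_force: 0.0
```

Run:
```python
from mv import *
rows()
snap('scene','s10');snap('top','t10')
a=cv2.imread('pics/s10.png')[190:310,140:380];b=cv2.imread('pics/t10.png')[160:280,130:370]
cv2.imwrite('pics/f.png',cv2.resize(np.vstack([a,b]),None,fx=2.5,fy=2.5,interpolation=cv2.INTER_CUBIC))
```

```text
t 63.6 p [0.4772 0.074  0.3145] th 1.673 F [-0.  -0.3 -0.5] w 50.2
```

View pics/f.png

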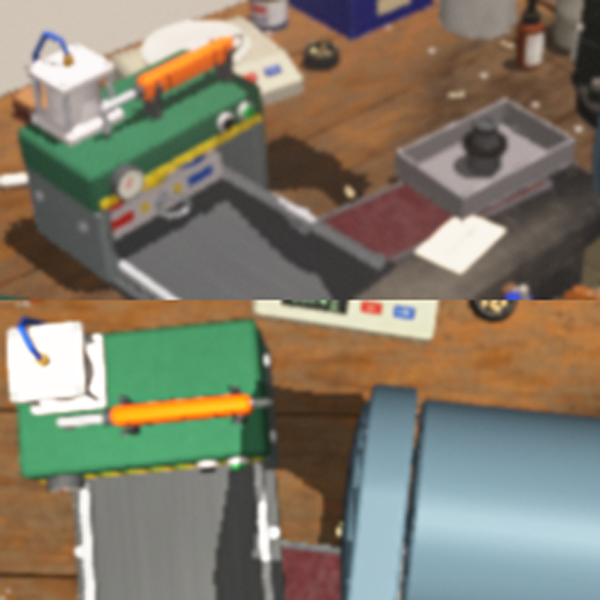

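The final view shows the carriage home, the hook lying in both saddles (top view, px 115-250, 410), the worn die upright in the tray, and the cup and bottle where they started.

```bash
python3 -c "
from bench import *
print(sign_off())"
```

```text
the job is handed in; nothing more can be done
None
```

The job is handed in at about 64 s of the 210 s limit: the red, yellow and blue dies are pressed down to their stops, the one worn die (from the yellow station) is in the tray, the carriage is pushed fully home, and the hook is back in its cradle. The sign-off returned no verdict, but the last picture agreed, apart from the dies, which are hidden under the head.

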